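# Hang an electricity meter on the test board

## Task

Hang the electricity meter that stands on the bench on the free screw of the test board, beside the meter already hung there: pass the round hole of its keyhole lug over the screw head until its back lies flat on the board, then pull it straight down until the screw is fully home in the end of the slot, and let go. Feel for the screw gently, without forcing the lug or the screw, and leave the hung meter and the other things on the bench undisturbed.

Things in the scene. Friction and masses are not known exactly. Their poses are not given: they have to be found in the camera images.
- meter_centre (a point): Middle of the loose meter's case, half-way up: a white plastic box 64 mm wide (y), 44 mm deep (x), 120 mm tall (z), 0.25 to 0.5 kg, standing upright on the bench. Its axes: +x out of its back, -x out of its face (dark window, grey terminal cover), z up. It can be held by its two sides, 64 mm apart. A steel hanging lug stands above its top (see keyhole).
- keyhole (a point): Centre of the round hole (15 mm across) in the loose meter's lug, on the plane of its back: 22 mm behind the case's middle and 69 mm above it. The lug is 34 mm wide, 3 mm thick, flush with the back, and ends 30 mm above the case's top. A slot 6.6 mm wide runs up from the hole. Axes as the meter's.
- slot_end (a point): On the plane of the meter's back, 12 mm straight above the round hole's centre: the screw's axis lies here when the screw is fully home in the slot. Axes as the meter's.
- board: Fixed upright plywood board 360 mm wide (its y), top edge 204 mm above the bench; origin on the bench under its middle. Its face looks along its own -x, 9 mm from the origin. Two hanging stations: one holds a meter, the other only a screw. Midway between them a breaker, 24 mm wide, stands 39 mm off the face, 70 to 130 mm up; under each station a terminal strip, 20 mm deep, reaches 32 mm up.
- station_near (a point): Nominal place of one station's screw, on the board's face 188 mm up, 78 mm to the board's -y. The screws were set by hand: the true axis is up to 6 mm off it sideways and up to 5 mm in height. It stands square to the face: shank 5 mm thick, domed round head 12.4 mm across, its front 6.6 mm off the face.
- station_far (a point): The same for the other station, 78 mm to the board's +y. The free one is about 156 mm from the hung meter. The screw's head is sprung toward the board with about 12 N and leaves 2.4 mm behind it (3.4 mm at its bevelled rim), so the 3 mm lug must be pulled down under it against 8 to 16 N. It then grips the lug, whose weight alone seldom brings it home.
- hung_meter: A like meter already hung on one of the two stations, either one; its origin is on the board's face at the axis of its own screw; its case hangs from 21 to 141 mm below that. Axes as the board's. Leave it alone.
- screwdriver: Screwdriver lying on the bench, 190 mm long along its x, about 30 mm high. Leave it alone.
- contactor: Grey and black contactor standing on the bench, 60 x 45 mm, 76 mm high, origin under its middle. Leave it alone.
- parts_box: Open cardboard parts box, 100 (x) by 140 mm, 50 mm high, origin under its middle. Leave it alone.
Not all that is in view belongs to the job. Leave any yellow look-alike of the part that bears meter_centre alone.

How it is judged (in metres and radians):
On the way, in this order (a step that is already met when the one before it is completed fails the run):
1. the round hole of the lug is over the screw head and the meter's back lies on the board (distance between keyhole and screw_root below 0.006 m and x of keyhole in the frame of screw_root above -0.002 m), for 0.05 s.
2. the meter is pulled down and the screw is home in the end of the slot (distance between slot_end and screw_root below 0.003 m and x of keyhole in the frame of screw_root above -0.002 m), for 0.2 s.
At the end, for the whole second after the job is handed in: The loose meter hangs on the free screw with the screw's axis within 3 mm of the slot's end and its back within 2 mm of the board, upright within 4 degrees, still, and let go (screw_root is the free screw's true axis at the board's face, not reported) (all of step 2 and angle between meter_centre's own z axis and vertical below 0.07 rad and linear speed of meter below 0.02 m/s); the robot touches nothing.
It fails at once if the meter was forced: more than 45 N against the screw (contact force between meter and screw above 45 N).
It fails at once if the meter was forced: more than 45 N against the board (contact force between meter and board above 45 N).
It fails at once if the hung meter was knocked (more than 3 N) (contact force between hung_meter and the arm above 3 N or contact force between hung_meter and the fingers above 3 N or contact force between hung_meter and meter above 3 N).
It fails at once if the screwdriver, contactor or parts box was moved by more than 20 mm (distance of any of screwdriver, contactor, parts_box from where it was at the start of the episode above 0.02 m).
It also fails if it takes over 67 s, if anything falls off the work surface, if the arm or the gripper's body presses on something with over 40 N, if the wrist force passes 120 N, or if a joint passes its speed limit or range.

## Robot

A 6-joint arm with a two-finger parallel gripper is mounted at the origin on the work surface. World frame = base frame: x ahead of the robot, y to its left, z up, the work surface at z = 0. Lengths are in m, angles in degrees, forces in N, time in s.
With the tool pointing down it reaches from about 0.3 to 0.75 m from the base axis. Payload 8.5 kg.
Tool frame: the origin (TCP) lies at the very end of the fingers, on their centre line; the grasp point (between the pads) lies 19 mm behind it (env.grip_depth is the z of the grasp point in the tool frame, in m); z points along the fingers, y is the direction in which the jaws open and shut (so a half turn about z gives the same grasp; the last joint's range is limited). The gripper opens to 85 mm and grips with 20 to 120 N. Pads are 22 mm wide; open, the fingers measure 114 mm over their backs; the gripper's body (76 mm by 85 mm) begins 54 mm behind the grasp point. The pads swing forward as they close: fully open they stand 13 mm farther back than shut.
Start: joints at [-81.836, 21.807, 74.336, -0, 83.858, -12.336], TCP at [0.193, -0.515, 0.231] pointing down, gripper open.
Joint ranges: [-178.18, 178.18], [-50.72, 133.34], [12.68, 142.11], [-81.47, 261.47], [9.98, 163.14], [-165.26, 165.26]. Speed limits (degrees/s): [136.94, 136.94, 180, 180, 180, 180].

## Interface

Orientations are given as a 3x3 rotation matrix whose columns are the frame's x, y, z axes.
In Python, from rig import env gives the robot as it stands.
- The arm moves only by the tool apply_moves, never from a script. Its argument "plan" is a list of rows, each an object of numbers: "tx", "ty", "tz": the shift along the world's x, y, z in mm; "rx", "ry", "rz": the turn, a rotation vector about the world's x, y, z in rad; "jaw": the opening, from -1 (shut) to 1 (fully open). A call has 1 to 12 rows; each row is the pose to reach, as a shift and turn from the pose measured when the call began; what a row does not reach only later rows make up. A row lasts 1/10 s, in which the tool goes at most 50 mm and 8.59 degrees, less where a joint would pass 70% of its speed; a pose out of reach is approached as far as the arm can. A call with a gripper value outside its range is refused whole. The fingers move at their own pace and stop on an object; "grip_force" is the grip in N (left out, the last holds). Time passes only in rows, so rows that repeat a pose let the fingers close. It gives the time, the measured TCP pose, the force and the opening at its end, in the units of the state.
- env.observe(): the state, without advancing time (a new reading comes with each control period).
- env.get_image(name): name is "side" or "top"; returns a dict with "image" (420x560x3 uint8, red, green, blue), "intrinsics" (3x3 intrinsics, pixels), "world_from_camera" (4x4, takes a point from camera to world coordinates). Camera axes: x right, y up, looking along -z (the intrinsics and any distortion apply to the point x, -y, -z); pixel columns grow to the right and rows downward; lengths in m; the calibration is good to about 2 mm. A picture is of the moment at which its call begins. There is no depth.
- env.close_job(): hands the job in, once; it reports no verdict.
The state is a dict: "time_s": time; "q": joint angles; "qvel": joint speeds; "joint_efforts": joint torques, N m; "position": TCP position; "tool_rot": TCP orientation; "ft_force": force on the tool from outside, world axes, zero at the start; "wrist_torque": the same for the moment, N m; "grip_width": finger opening in m.
Only numpy, scipy, OpenCV 4.12 (cv2) and the standard library are available. Lean on these libraries where they do the work, as an engineer would, in place of code of your own. Each camera call takes 0.05 s, during which the arm holds its last target.

## Working session

There is one attempt and no reset: what is moved stays moved. The work goes in short steps, Python scripts to look and compute and a tool call to move; the robot and the scene stay as the last step left them, time stands still between calls to the robot, and variables do not carry over. Pictures are saved under pics/ and viewed, and the job is handed in when it is done.

Besides the shell and the picture viewer there is one more tool, called after "Call:" as a command line: name --argument value ..., lists and objects as JSON in quotes. apply_moves: Moves the arm, as the interface text tells. Its arguments: {"type":"object","properties":{"plan":{"type":"array","items":{"type":"object","properties":{"tx":{"type":"number"},"ty":{"type":"number"},"tz":{"type":"number"},"rx":{"type":"number"},"ry":{"type":"number"},"rz":{"type":"number"},"jaw":{"type":"number"}}}},"grip_force":{"type":"number"}},"required":["plan"]}

```bash
ls; mkdir -p pics; python3 - <<'E'
from rig import env
import cv2
print(env.observe()); print(env.grip_depth)
for n in ("side","top"):
    d=env.get_image(n); cv2.imwrite(f"pics/{n}0.png",d["image"][:,:,::-1]); print(n,d["intrinsics"],d["world_from_camera"], [k for k in d])
E
```

```text
pics
{'time_s': 0.0, 'q': array([-8.18359456e+01,  2.18406690e+01,  7.43853579e+01, -2.10694715e-05,
        8.38563801e+01, -1.23365025e+01]), 'qvel': array([-0.01065825,  0.04570738,  0.02044092,  0.06391862,  0.01246831,
        0.06238438]), 'joint_efforts': array([ 1.65996182e-03, -4.48460662e+01, -2.31277943e+01, -7.79728316e-05,
        4.80590825e-03, -1.19473093e-06]), 'position': array([ 0.19256818, -0.5148775 ,  0.23071122]), 'tool_rot': array([[ 9.36668803e-01,  3.50216378e-01, -2.04608071e-04],
       [ 3.50216303e-01, -9.36667771e-01,  1.42364462e-03],
       [ 3.06933875e-04, -1.40514058e-03, -9.99998966e-01]]), 'ft_force': array([0.28272773, 0.78225585, 1.00339511]), 'wrist_torque': array([ 0.03115008, -0.02525992, -0.02956014]), 'grip_width': 0.08546848722718514}
-0.0187
side [[417.47100564   0.         279.43844871]
 [  0.         417.47100564 213.86773192]
 [  0.           0.           1.        ]] [[ 0.99947058  0.0268104  -0.01843277  0.51730525]
 [-0.03219688  0.733487   -0.67894049 -0.53373185]
 [-0.00468247  0.67917452  0.73396189  0.78510057]
 [ 0.          0.          0.          1.        ]] ['image', 'intrinsics', 'world_from_camera']
top [[524.19849733   0.         280.03095338]
 [  0.         524.19849733 205.70948031]
 [  0.           0.           1.        ]] [[ 1.28520683e-02  9.79994427e-01 -1.98609537e-01  3.09127479e-01]
 [-9.99917403e-01  1.26167801e-02 -2.45019738e-03  7.51401847e-02]
 [ 1.04633079e-04  1.98624622e-01  9.80075634e-01  1.30505302e+00]
 [ 0.00000000e+00  0.00000000e+00  0.00000000e+00  1.00000000e+00]] ['image', 'intrinsics', 'world_from_camera']
```

View pics/side0.png

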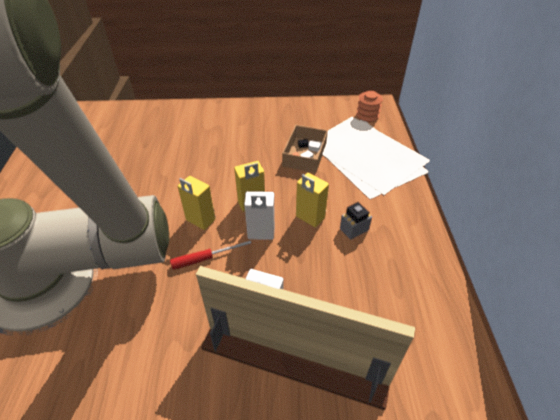

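View pics/top0.png

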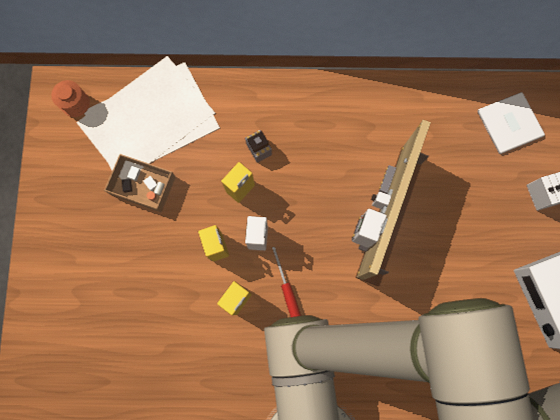

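```bash
cat > h.py <<'E'
import numpy as np, cv2
from rig import env
def grab(n,f=None):
    d=env.get_image(n)
    if f: cv2.imwrite(f"pics/{f}.png",d["image"][:,:,::-1])
    return d
def proj(d,P):
    P=np.atleast_2d(P); W=np.linalg.inv(d["world_from_camera"]); c=(W[:3,:3]@P.T).T+W[:3,3]
    p=np.c_[c[:,0],-c[:,1],-c[:,2]]@d["intrinsics"].T
    return p[:,:2]/p[:,2:]
def ray(d,uv):
    K=d["intrinsics"];T=d["world_from_camera"]
    v=np.linalg.solve(K,[uv[0],uv[1],1]); v=np.array([v[0],-v[1],-v[2]])
    return T[:3,3],T[:3,:3]@v
def onz(d,uv,z):
    o,v=ray(d,uv); return o+v*(z-o[2])/v[2]
def zoom(d,x0,y0,x1,y1,s,f):
    cv2.imwrite(f"pics/{f}.png",cv2.resize(d["image"][y0:y1,x0:x1,::-1],None,fx=s,fy=s,interpolation=cv2.INTER_CUBIC))
E
python3 - <<'E'
from h import *
d=grab("top"); zoom(d,340,110,440,290,3.3,"ztb"); zoom(d,190,150,330,260,5,"ztm")
d=grab("side"); zoom(d,170,150,390,320,3.5,"zsm"); zoom(d,190,260,420,400,3.4,"zsb")
E
```

```text
(no output)
```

View pics/ztb.png

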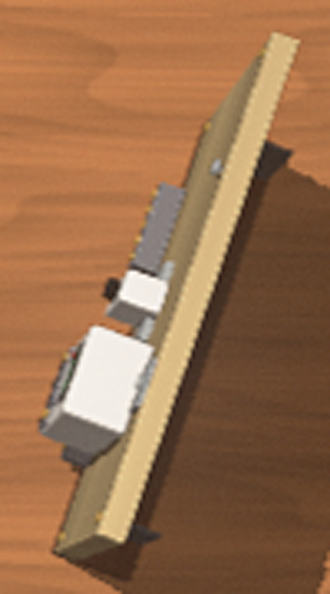

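View pics/ztm.png

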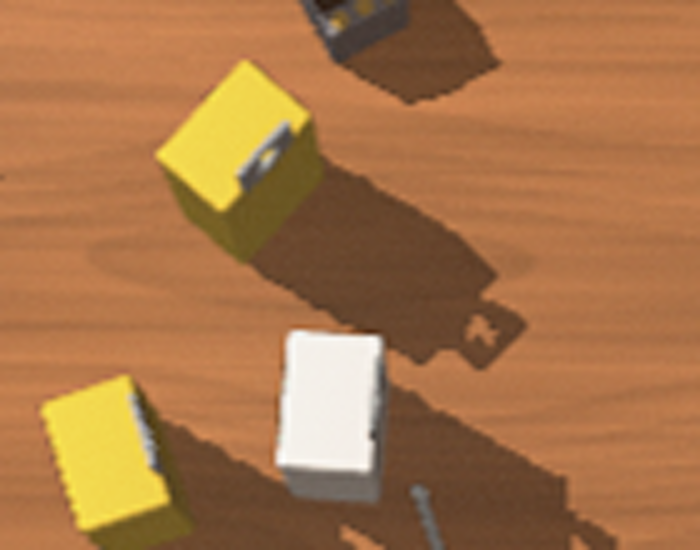

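View pics/zsm.png

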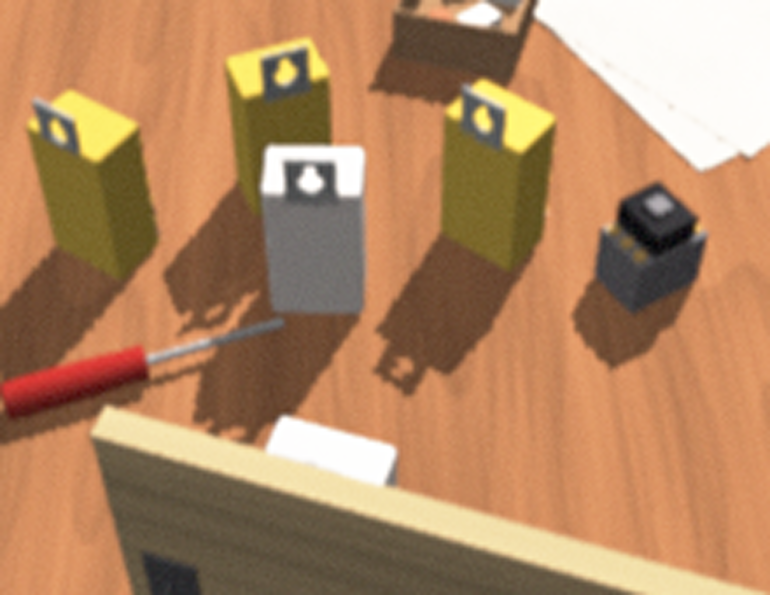

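View pics/zsb.png

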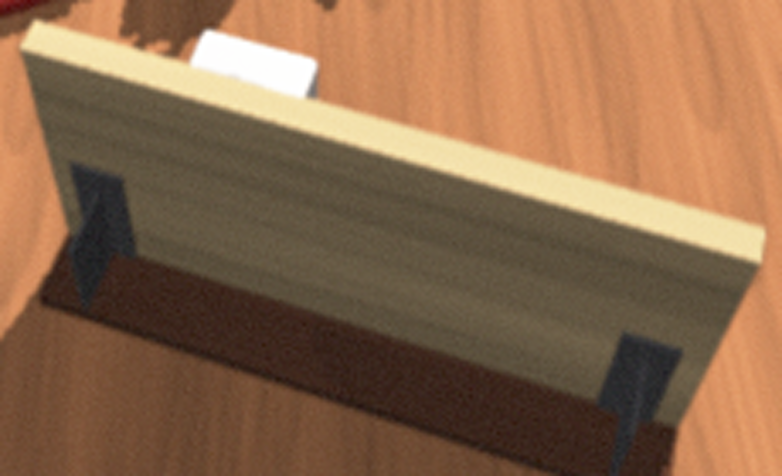

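```bash
python3 - <<'E'
from h import *
def edgefit(d,m):
    cs,_=cv2.findContours(m,cv2.RETR_EXTERNAL,cv2.CHAIN_APPROX_NONE); c=max(cs,key=cv2.contourArea); return c
T=grab("top");S=grab("side")
hsv=cv2.cvtColor(T["image"],cv2.COLOR_RGB2HSV)
print("board px",hsv[124:128,424:428,:].reshape(-1,3)[:3], hsv[200,396:404])
# board top strip
for d,n,box in((T,"top",(350,110,440,290)),(S,"side",(190,265,415,360))):
    hsv=cv2.cvtColor(d["image"],cv2.COLOR_RGB2HSV); x0,y0,x1,y1=box
    m=cv2.inRange(hsv,(15,50,185),(35,150,255)); k=np.zeros_like(m);k[y0:y1,x0:x1]=m[y0:y1,x0:x1]
    c=edgefit(d,k); b=cv2.boxPoints(cv2.minAreaRect(c.astype(np.float32)))
    hull=cv2.convexHull(c); ap=cv2.approxPolyDP(hull,3,True)[:,0]
    print(n,cv2.contourArea(c),"rect",b.round(1).tolist(),"poly",ap.tolist())
    for p in ap: print("   ",p,onz(d,p,0.204).round(4))
    for p in b: print("   rect",p.round(1),onz(d,p,0.204).round(4))
# white meter top
for d,n,box in((T,"top",(235,205,280,262)),(S,"side",(238,185,285,245))):
    g=d["image"].astype(int); m=((g.min(2)>175)).astype(np.uint8)*255
    x0,y0,x1,y1=box; k=np.zeros_like(m);k[y0:y1,x0:x1]=m[y0:y1,x0:x1]
    c=edgefit(d,k); hull=cv2.convexHull(c); ap=cv2.approxPolyDP(hull,2.,True)[:,0]
    b=cv2.boxPoints(cv2.minAreaRect(c.astype(np.float32)))
    print(n,cv2.contourArea(c))
    for p in ap: print("   ",p,onz(d,p,0.120).round(4))
    for p in b: print("   rect",p.round(1),onz(d,p,0.120).round(4))
    # lug dark
E
```

```text
board px [[ 19 102 212]
 [ 19 101 214]
 [ 19 100 215]] [[ 19  97 220]
 [ 19  98 218]
 [ 19 101 215]
 [ 19  99 219]
 [ 19  99 220]
 [ 19  99 222]
 [ 19 101 210]
 [ 18 105 150]]
top 1181.5 rect [[368.3999938964844, 270.6000061035156], [422.20001220703125, 118.9000015258789], [431.0, 122.0999984741211], [377.20001220703125, 273.79998779296875]] poly [[428, 121], [375, 273], [370, 266], [422, 120]]
    [428 121] [ 0.728  -0.2475  0.204 ]
    [375 273] [ 0.3914 -0.1223  0.204 ]
    [370 266] [ 0.4059 -0.1122  0.204 ]
    [422 120] [ 0.7301 -0.2343  0.204 ]
   rect [368.4 270.6] [ 0.3961 -0.1085  0.204 ]
   rect [422.2 118.9] [ 0.7327 -0.2347  0.204 ]
   rect [431.  122.1] [ 0.7255 -0.2541  0.204 ]
   rect [377.2 273.8] [ 0.3898 -0.1269  0.204 ]
side 2030.5 rect [[195.3000030517578, 274.29998779296875], [198.3000030517578, 264.1000061035156], [416.1000061035156, 326.8999938964844], [413.1000061035156, 337.1000061035156]] poly [[196, 272], [202, 266], [413, 326], [414, 334], [413, 337]]
    [196 272] [ 0.3874 -0.1242  0.204 ]
    [202 266] [ 0.3963 -0.1122  0.204 ]
    [413 326] [ 0.7269 -0
[... 255 characters left out ...]
37.1] [ 0.7225 -0.253   0.204 ]
top 448.5
    [248 216] [0.5242 0.1514 0.12  ]
    [265 217] [0.5224 0.1123 0.12  ]
    [263 243] [0.4623 0.1157 0.12  ]
    [245 242] [0.464  0.1567 0.12  ]
   rect [244.8 242.3] [0.4632 0.1572 0.12  ]
   rect [247.2 215.4] [0.5256 0.1532 0.12  ]
   rect [265.4 217. ] [0.5223 0.1115 0.12  ]
   rect [262.9 244. ] [0.46   0.1159 0.12  ]
side 198.5
    [273 192] [0.5215 0.15   0.12  ]
    [272 205] [0.5184 0.1089 0.12  ]
    [245 204] [0.4586 0.1141 0.12  ]
    [246 192] [0.4599 0.1523 0.12  ]
   rect [245. 192.] [0.4576 0.1523 0.12  ]
   rect [273. 192.] [0.5215 0.15   0.12  ]
   rect [273. 205.] [0.5206 0.1088 0.12  ]
   rect [245. 205.] [0.4586 0.111  0.12  ]
```

```bash
python3 - <<'E'
from h import *
T=grab("top")
a=np.radians(-20.6); by=np.array([np.cos(a),np.sin(a),0]); bx=np.array([np.sin(a),-np.cos(a),0]); z=np.array([0,0,1.])
F=np.array([.5622,-.1729,0])
im=T["image"][:,:,::-1].copy()
for dy in(-6,0,6):
  for dz in (-5,0,5):
    P=F+by*(.078+dy*1e-3)-bx*.0045+z*(.188+dz*1e-3); print(dy,dz,proj(T,P).round(2))
# hung meter nominal
P=[F+by*(-.078+s*.032)-bx*q+z*.167 for s in(-1,1) for q in(0,.044)]; print(proj(T,P).round(1))
g=T["image"][150:172,395:416]; 
s=14; big=cv2.resize(T["image"][145:175,385:425,::-1],None,fx=s,fy=s,interpolation=cv2.INTER_NEAREST); cv2.imwrite("pics/scr.png",big)
E
```

```text
-6 -5 [[403.15 165.44]]
-6 0 [[403.67 164.82]]
-6 5 [[404.2  164.19]]
0 -5 [[404.02 163.01]]
0 0 [[404.54 162.38]]
0 5 [[405.07 161.75]]
6 -5 [[404.88 160.59]]
6 0 [[405.41 159.95]]
6 5 [[405.94 159.3 ]]
[[376.7 243.1]
 [357.7 235.8]
 [386.3 216.2]
 [367.5 209.1]]
```

View pics/scr.png

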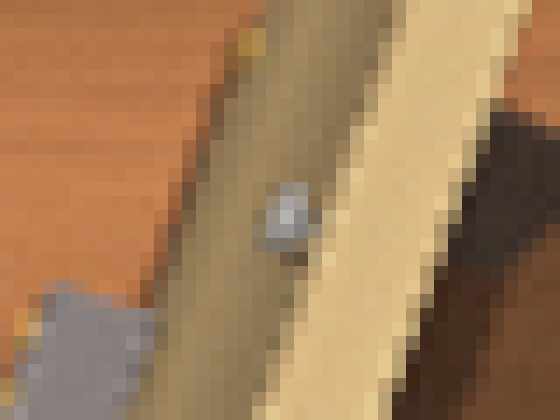

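```bash
python3 - <<'E'
from h import *
T=grab("top");S=grab("side")
# yellow left: lug in top zoom(190,150,x5): corners (130,395),(155,475) ; in side zoom (170,150,x3.5): (262,58),(308,48),(312,92),(268,100)
for p in[(130,395),(140,398),(160,475),(150,470)]:
    q=(190+p[0]/5,150+p[1]/5); print("top",q,onz(T,q,.150).round(4),onz(T,q,.12).round(4))
for p in[(262,58),(308,48)]:
    q=(170+p[0]/3.5,150+p[1]/3.5); print("side",q,onz(S,q,.150).round(4))
for p in[(42,408),(128,376),(172,505),(82,530)]:
    q=(190+p[0]/5,150+p[1]/5); print("ycase",onz(T,q,.12).round(4))
E
```

```text
top (216.0, 229.0) [0.4884 0.22   0.15  ] [0.4931 0.2238 0.12  ]
top (218.0, 229.6) [0.4871 0.2155 0.15  ] [0.4917 0.2191 0.12  ]
top (222.0, 245.0) [0.4528 0.2054 0.15  ] [0.4565 0.2088 0.12  ]
top (220.0, 244.0) [0.4549 0.2099 0.15  ] [0.4587 0.2134 0.12  ]
side (244.85714285714286, 166.57142857142858) [0.458  0.2059 0.15  ]
side (258.0, 163.71428571428572) [0.4884 0.2149 0.15  ]
ycase [0.4866 0.2637 0.12  ]
ycase [0.5019 0.225  0.12  ]
ycase [0.4429 0.2029 0.12  ]
ycase [0.431  0.2432 0.12  ]
```

```bash
cat >> h.py <<'E'
from scipy.spatial.transform import Rotation as R
def tool(psi,th):
    p,t=np.radians(psi),np.radians(th)
    my=np.array([np.cos(p),np.sin(p),0]);mx=np.array([np.sin(p),-np.cos(p),0])
    a=np.sin(t)*mx-np.cos(t)*np.array([0,0,1]); return np.c_[np.cross(my,a),my,a]
def rv(Rt):
    return R.from_matrix(Rt@env.observe()["tool_rot"].T).as_rotvec()
def delta(P,Rt):
    s=env.observe(); print("t",s["time_s"],"pos",s["position"].round(4),"shift mm",((np.array(P)-s["position"])*1000).round(1),"rot",rv(Rt).round(4), "F",s["ft_force"].round(2),"w",round(s["grip_width"],4))
E
python3 - <<'E'
from h import *
delta([.4908,.1287,.084],tool(-3.5,18))
E
```

```text
t 0.45 pos [ 0.1926 -0.5151  0.2313] shift mm [ 298.2  643.8 -147.3] rot [-0.267   0.1975  1.142 ] F [-0.2   0.22  0.19] w 0.0855
```

Call:
apply_moves --plan '[{"tz":50},{"tz":100},{"tz":150},{"tx":20,"ty":43,"tz":160,"rz":0.14},{"tx":41,"ty":88,"tz":160,"rz":0.28},{"tx":61,"ty":132,"tz":160,"rz":0.42},{"tx":81,"ty":176,"tz":160,"rz":0.56},{"tx":102,"ty":220,"tz":160,"rz":0.7},{"tx":122,"ty":264,"tz":160,"rz":0.84},{"tx":142,"ty":308,"tz":160,"rz":0.98},{"tx":163,"ty":352,"tz":160,"rz":1.1},{"tx":183,"ty":396,"tz":160,"rz":1.15}]' --grip_force 40

```text
validation failed for argument at $.pl...
```

```bash
python3 - <<'E'
from h import *
delta([.4908,.1287,.084],tool(-3.5,18))
E
```

```text
t 0.45 pos [ 0.1926 -0.5151  0.2313] shift mm [ 298.2  643.8 -147.3] rot [-0.267   0.1975  1.142 ] F [-0.2   0.22  0.19] w 0.0855
```

Call:
apply_moves --plan '[{"tx":0,"ty":0,"tz":50,"rx":0,"ry":0,"rz":0,"jaw":1}]' --grip_force 40

```text
time_s: 0.55
position: [0.1922, -0.5128, 0.276]
tool_rot: [[0.937, 0.35, -0.002], [0.35, -0.937, 0.014], [0.003, -0.014, -1.0]]
ft_force: [-0.5, -0.6, -0.0]
grip_width: 0.0856
```

All fields are needed in a row. Continuing.

Call:
apply_moves --plan '[{"tx":0,"ty":0,"tz":50,"rx":0,"ry":0,"rz":0,"jaw":1},{"tx":0,"ty":0,"tz":100,"rx":0,"ry":0,"rz":0,"jaw":1},{"tx":20,"ty":43,"tz":115,"rx":0,"ry":0,"rz":0.14,"jaw":1},{"tx":40,"ty":87,"tz":115,"rx":0,"ry":0,"rz":0.28,"jaw":1},{"tx":61,"ty":131,"tz":115,"rx":0,"ry":0,"rz":0.42,"jaw":1},{"tx":81,"ty":175,"tz":115,"rx":0,"ry":0,"rz":0.56,"jaw":1},{"tx":102,"ty":219,"tz":115,"rx":0,"ry":0,"rz":0.7,"jaw":1},{"tx":122,"ty":263,"tz":115,"rx":0,"ry":0,"rz":0.84,"jaw":1},{"tx":142,"ty":307,"tz":115,"rx":0,"ry":0,"rz":0.98,"jaw":1},{"tx":163,"ty":351,"tz":115,"rx":0,"ry":0,"rz":1.1,"jaw":1},{"tx":183,"ty":395,"tz":115,"rx":0,"ry":0,"rz":1.15,"jaw":1},{"tx":203,"ty":439,"tz":115,"rx":0,"ry":0,"rz":1.15,"jaw":1}]'

```text
time_s: 1.75
position: [0.3954, -0.0718, 0.3913]
tool_rot: [[0.062, 0.998, -0.013], [0.998, -0.062, 0.003], [0.003, -0.013, -1.0]]
ft_force: [0.9, -0.6, -0.8]
grip_width: 0.0855
```

```bash
python3 - <<'E'
from h import *
delta([.4908,.1287,.084],tool(-3.5,18))
E
```

```text
t 1.75 pos [ 0.3954 -0.0718  0.3913] shift mm [  95.4  200.5 -307.3] rot [-0.317   0.0067  0.0028] F [ 0.92 -0.62 -0.78] w 0.0855
```

Call:
apply_moves --plan '[{"tx":20,"ty":42,"tz":-10,"rx":-0.1,"ry":0,"rz":0,"jaw":1},{"tx":40,"ty":84,"tz":-30,"rx":-0.2,"ry":0.005,"rz":0,"jaw":1},{"tx":60,"ty":126,"tz":-50,"rx":-0.3,"ry":0.007,"rz":0.003,"jaw":1},{"tx":80,"ty":168,"tz":-70,"rx":-0.317,"ry":0.007,"rz":0.003,"jaw":1},{"tx":95,"ty":200,"tz":-90,"rx":-0.317,"ry":0.007,"rz":0.003,"jaw":1},{"tx":95.4,"ty":200.5,"tz":-130,"rx":-0.317,"ry":0.007,"rz":0.003,"jaw":1},{"tx":95.4,"ty":200.5,"tz":-130,"rx":-0.317,"ry":0.007,"rz":0.003,"jaw":1}]'

```text
time_s: 2.45
position: [0.4891, 0.1294, 0.2568]
tool_rot: [[0.053, 0.998, -0.028], [0.949, -0.059, -0.31], [-0.311, -0.01, -0.95]]
ft_force: [-0.5, 0.0, -0.5]
grip_width: 0.0856
```

```bash
python3 - <<'E'
from h import *
delta([.4908,.1287,.084],tool(-3.5,18))
grab("side","s1");grab("top","t1")
E
```

```text
t 2.45 pos [0.4891 0.1294 0.2568] shift mm [   1.7   -0.7 -172.8] rot [ 0.0015 -0.0104 -0.002 ] F [-0.52  0.02 -0.54] w 0.0856
```

View pics/s1.png

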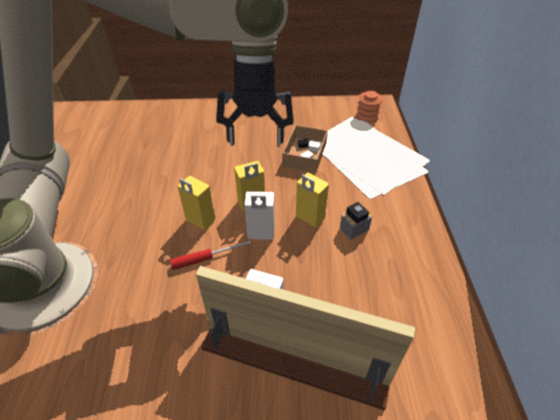

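View pics/t1.png

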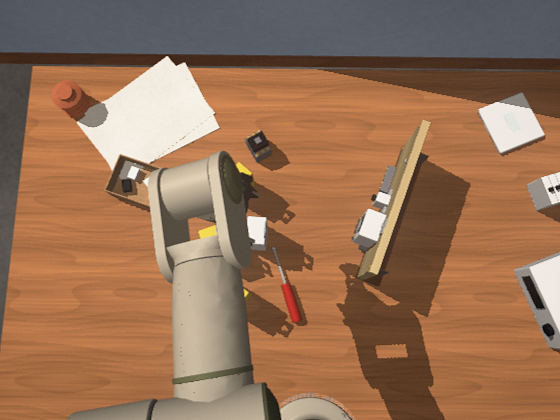

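```bash
python3 - <<'E'
from h import *
T=env.get_image("top")
for p in[(155,155),(245,62),(312,125),(222,213)]:
    q=(190+p[0]/5,150+p[1]/5); print("y2",onz(T,q,.12).round(4))
S=env.get_image("side")
# white meter vs grip fingertips in side view
print(proj(S,[[.4908,.1287,.2568]]))
delta([.4908,.1287,.084],tool(-3.5,18))
E
```

```text
y2 [0.6062 0.2163 0.12  ]
y2 [0.6517 0.1757 0.12  ]
y2 [0.6216 0.1435 0.12  ]
y2 [0.5789 0.1843 0.12  ]
[[256.82176787 150.84114346]]
t 2.65 pos [0.4914 0.1281 0.2636] shift mm [  -0.6    0.6 -179.6] rot [-0.0004  0.0035  0.001 ] F [-0.05 -1.41  0.05] w 0.0855
```

Call:
apply_moves --plan '[{"tx":-0.6,"ty":0.6,"tz":-40,"rx":0,"ry":0.003,"rz":0,"jaw":1},{"tx":-0.6,"ty":0.6,"tz":-80,"rx":0,"ry":0.003,"rz":0,"jaw":1},{"tx":-0.6,"ty":0.6,"tz":-110,"rx":0,"ry":0.003,"rz":0,"jaw":1},{"tx":-0.6,"ty":0.6,"tz":-130,"rx":0,"ry":0.003,"rz":0,"jaw":1},{"tx":-0.6,"ty":0.6,"tz":-145,"rx":0,"ry":0.003,"rz":0,"jaw":1},{"tx":-0.6,"ty":0.6,"tz":-145,"rx":0,"ry":0.003,"rz":0,"jaw":1}]'

```text
time_s: 3.25
position: [0.491, 0.1279, 0.1189]
tool_rot: [[0.06, 0.998, -0.019], [0.949, -0.063, -0.308], [-0.309, 0.0, -0.951]]
ft_force: [0.4, -0.2, 0.5]
grip_width: 0.0853
```

```bash
python3 - <<'E'
from h import *
S=grab("side"); zoom(S,190,80,340,260,3.3,"zs2")
delta([.4908,.1287,.084],tool(-3.5,18))
E
```

```text
t 3.3 pos [0.4915 0.1281 0.1199] shift mm [ -0.7   0.6 -35.9] rot [-0.0005  0.0021  0.0021] F [ 0.23 -0.49  0.3 ] w 0.0853
```

View pics/zs2.png

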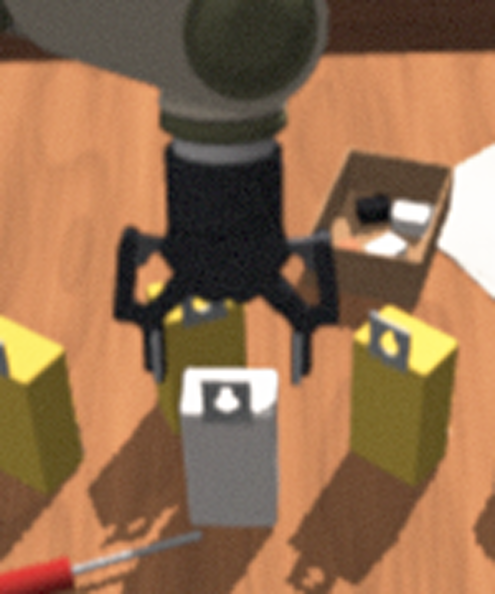

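Call:
apply_moves --plan '[{"tx":0,"ty":0.6,"tz":-12,"rx":0,"ry":0.002,"rz":0.002,"jaw":1},{"tx":0,"ty":0.6,"tz":-24,"rx":0,"ry":0.002,"rz":0.002,"jaw":1},{"tx":0,"ty":0.6,"tz":-36,"rx":0,"ry":0.002,"rz":0.002,"jaw":1},{"tx":0,"ty":0.6,"tz":-36,"rx":0,"ry":0.002,"rz":0.002,"jaw":1}]'

```text
time_s: 3.7
position: [0.4907, 0.1285, 0.0823]
tool_rot: [[0.057, 0.998, -0.022], [0.949, -0.061, -0.308], [-0.309, -0.003, -0.951]]
ft_force: [-0.2, -0.5, -0.2]
grip_width: 0.0854
```

Call:
apply_moves --plan '[{"tx":0,"ty":0,"tz":0,"rx":0,"ry":0,"rz":0,"jaw":0.6},{"tx":0,"ty":0,"tz":0,"rx":0,"ry":0,"rz":0,"jaw":0.4},{"tx":0,"ty":0,"tz":0,"rx":0,"ry":0,"rz":0,"jaw":0.2},{"tx":0,"ty":0,"tz":0,"rx":0,"ry":0,"rz":0,"jaw":0},{"tx":0,"ty":0,"tz":0,"rx":0,"ry":0,"rz":0,"jaw":-0.5},{"tx":0,"ty":0,"tz":0,"rx":0,"ry":0,"rz":0,"jaw":-1},{"tx":0,"ty":0,"tz":0,"rx":0,"ry":0,"rz":0,"jaw":-1}]' --grip_force 40

```text
time_s: 4.4
position: [0.4908, 0.1286, 0.0824]
tool_rot: [[0.057, 0.998, -0.022], [0.949, -0.061, -0.308], [-0.309, -0.003, -0.951]]
ft_force: [1.4, 1.0, -0.0]
grip_width: 0.0634
```

```bash
python3 - <<'E'
from h import *
S=grab("side"); zoom(S,190,80,340,260,3.3,"zs3")
delta([.4908,.1287,.084],tool(-3.5,18))
E
```

```text
t 4.45 pos [0.4908 0.1286 0.0824] shift mm [0.  0.1 1.6] rot [-0.0002 -0.0027  0.0002] F [ 1.24  0.29 -0.41] w 0.0636
```

View pics/zs3.png

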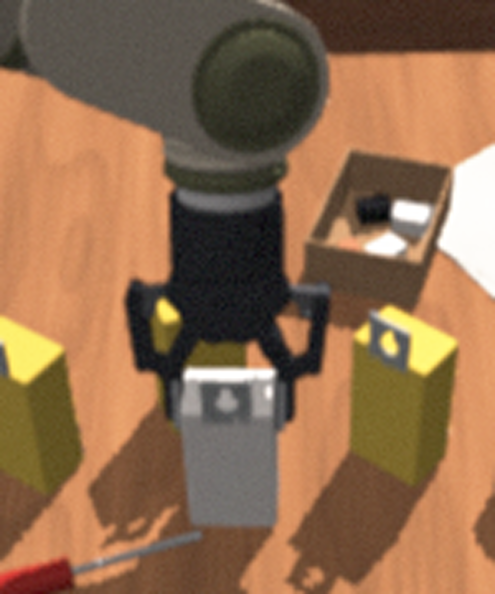

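Call:
apply_moves --plan '[{"tx":0,"ty":0,"tz":0,"rx":0,"ry":0,"rz":0,"jaw":-1},{"tx":0,"ty":0,"tz":0,"rx":0,"ry":0,"rz":0,"jaw":-1},{"tx":0,"ty":0,"tz":5,"rx":0,"ry":0,"rz":0,"jaw":-1},{"tx":0,"ty":0,"tz":15,"rx":0,"ry":0,"rz":0,"jaw":-1},{"tx":0,"ty":0,"tz":35,"rx":0,"ry":0,"rz":0,"jaw":-1},{"tx":0,"ty":0,"tz":65,"rx":0,"ry":0,"rz":0,"jaw":-1},{"tx":0,"ty":0,"tz":95,"rx":0,"ry":0,"rz":0,"jaw":-1},{"tx":0,"ty":0,"tz":125,"rx":0,"ry":0,"rz":0,"jaw":-1},{"tx":0,"ty":0,"tz":150,"rx":0,"ry":0,"rz":0,"jaw":-1},{"tx":0,"ty":0,"tz":165,"rx":0,"ry":0,"rz":0,"jaw":-1},{"tx":0,"ty":0,"tz":170,"rx":0,"ry":0,"rz":0,"jaw":-1},{"tx":0,"ty":0,"tz":170,"rx":0,"ry":0,"rz":0,"jaw":-1}]' --grip_force 110

```text
time_s: 5.65
position: [0.4906, 0.1286, 0.2527]
tool_rot: [[0.058, 0.998, -0.021], [0.949, -0.061, -0.308], [-0.309, -0.002, -0.951]]
ft_force: [0.3, 0.5, -3.7]
grip_width: 0.0626
```

```bash
python3 - <<'E'
from h import *
S=grab("side"); zoom(S,150,10,350,190,3,"zs4")
T=grab("top"); zoom(T,190,150,330,260,5,"zt4")
delta([.6625,-.1379,.2524],tool(-20.6,18))
E
```

```text
t 5.75 pos [0.4903 0.1285 0.2515] shift mm [ 172.2 -266.4    0.9] rot [-0.0006 -0.0045 -0.2982] F [ 0.67 -0.13 -3.59] w 0.0627
```

View pics/zs4.png

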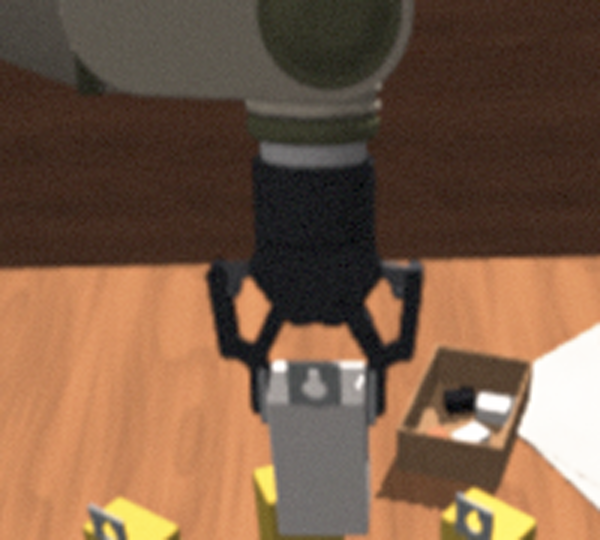

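View pics/zt4.png

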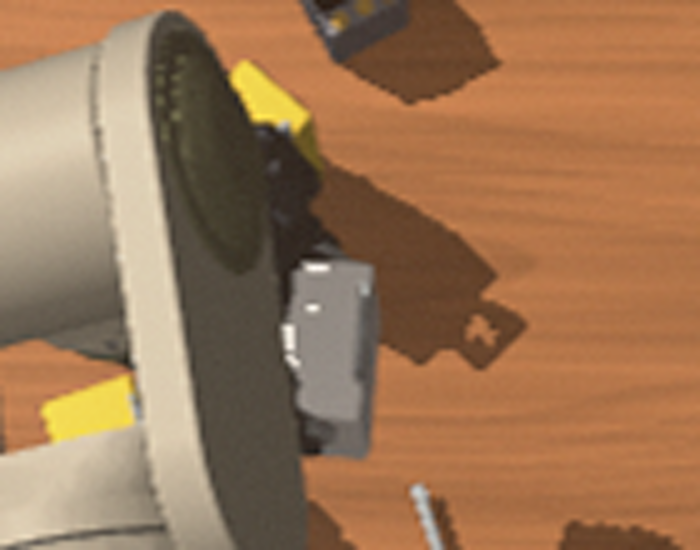

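Call:
apply_moves --plan '[{"tx":10,"ty":-15,"tz":0,"rx":0,"ry":0,"rz":-0.02,"jaw":-1},{"tx":29,"ty":-44,"tz":0,"rx":0,"ry":0,"rz":-0.05,"jaw":-1},{"tx":50,"ty":-77,"tz":0,"rx":0,"ry":0,"rz":-0.09,"jaw":-1},{"tx":72,"ty":-110,"tz":0,"rx":0,"ry":0,"rz":-0.13,"jaw":-1},{"tx":94,"ty":-143,"tz":0,"rx":0,"ry":0,"rz":-0.17,"jaw":-1},{"tx":116,"ty":-176,"tz":0,"rx":0,"ry":0,"rz":-0.21,"jaw":-1},{"tx":135,"ty":-206,"tz":0,"rx":0,"ry":-0.002,"rz":-0.25,"jaw":-1},{"tx":152,"ty":-235,"tz":0,"rx":0,"ry":-0.004,"rz":-0.28,"jaw":-1},{"tx":165,"ty":-256,"tz":0,"rx":-0.001,"ry":-0.0045,"rz":-0.295,"jaw":-1},{"tx":172,"ty":-266,"tz":0,"rx":-0.001,"ry":-0.0045,"rz":-0.298,"jaw":-1},{"tx":172,"ty":-266,"tz":0,"rx":-0.001,"ry":-0.0045,"rz":-0.298,"jaw":-1}]'

```text
time_s: 6.85
position: [0.6625, -0.139, 0.2491]
tool_rot: [[0.335, 0.935, -0.112], [0.89, -0.353, -0.289], [-0.31, -0.003, -0.951]]
ft_force: [-0.5, 0.8, -3.9]
grip_width: 0.0627
```

```bash
python3 - <<'E'
from h import *
S=grab("side","s5")
T=grab("top","t5")
delta([.6625,-.1379,.1414],tool(-20.6,18))
E
```

```text
t 6.95 pos [ 0.662  -0.1371  0.2503] shift mm [   0.5   -0.8 -108.9] rot [-0.0005 -0.0023 -0.0003] F [-0.98  1.02 -3.6 ] w 0.0628
```

View pics/s5.png

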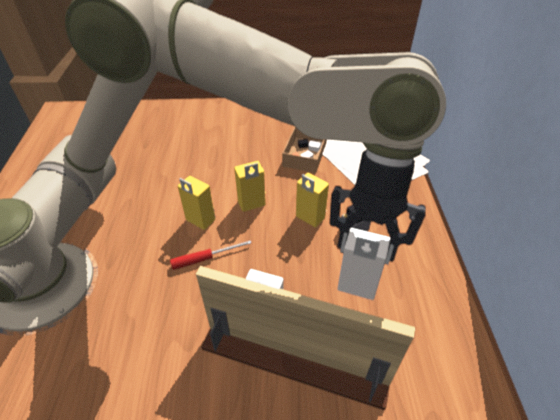

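View pics/t5.png

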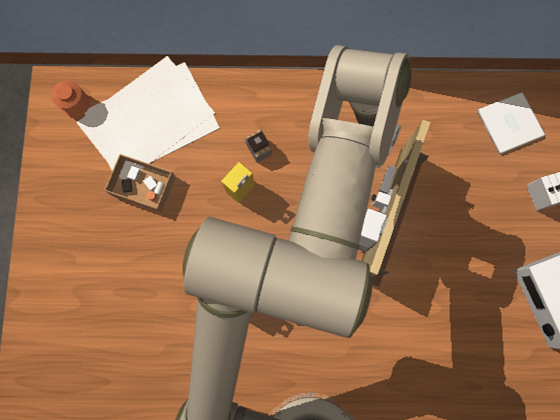

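```bash
python3 - <<'E'
from h import *
S=grab("side"); zoom(S,330,220,405,305,8,"zs6")
s=env.observe(); p=s["position"]; Rt=tool(-20.6,18); a=np.radians(-20.6); by=np.array([np.cos(a),np.sin(a),0]); bx=np.array([np.sin(a),-np.cos(a),0]);z=np.array([0,0,1])
kh=p+.0181*bx+.0466*z
pts={"hole":kh,"slotend":kh+.012*z,"lugTL":kh+.021*z-.017*by,"lugTR":kh+.021*z+.017*by,"caseTL":kh-.009*z-.032*by,"caseTR":kh-.009*z+.032*by,"caseBL":kh-.129*z-.032*by,"caseBR":kh-.129*z+.032*by}
print(p)
for k,v in pts.items():
    q=proj(S,v)[0]; print(k,q.round(1),"zoom",((q-[330,220])*8+4).round(0))
E
```

```text
[ 0.66193673 -0.13664763  0.25086392]
hole [366.  246.7] zoom [292. 218.]
slotend [367.2 241.6] zoom [302. 177.]
lugTL [356.5 234.8] zoom [216. 122.]
lugTR [379.9 240.6] zoom [403. 169.]
caseTL [344.1 245.1] zoom [117. 205.]
caseTR [386.5 255.9] zoom [456. 291.]
caseBL [336.5 288.5] zoom [ 56. 552.]
caseBR [373.5 298.8] zoom [352. 635.]
```

View pics/zs6.png

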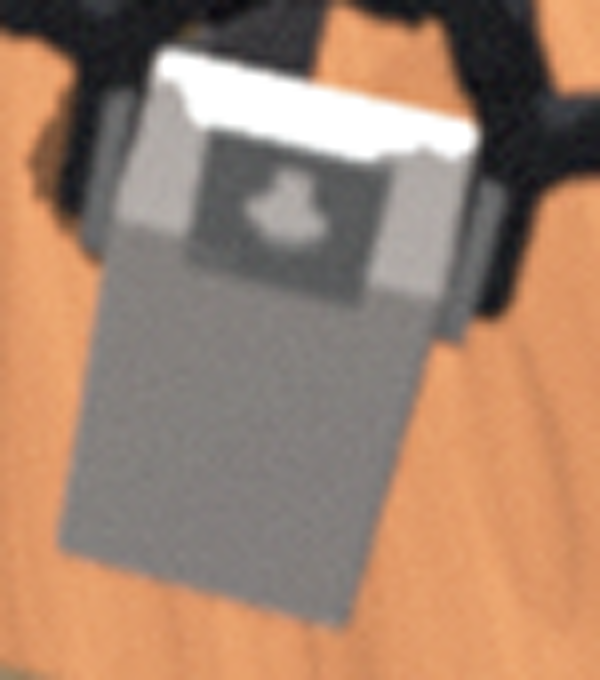

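```bash
python3 - <<'E'
from h import *
delta([.692,-.149,.1414],tool(-20.6,18))
E
```

```text
t 7.0 pos [ 0.6619 -0.1366  0.2509] shift mm [  30.1  -12.4 -109.5] rot [-0.0003 -0.0016 -0.0009] F [-0.03  0.17 -2.15] w 0.0628
```

Call:
apply_moves --plan '[{"tx":15,"ty":-6,"tz":0,"rx":0,"ry":-0.001,"rz":-0.001,"jaw":-1},{"tx":30,"ty":-12,"tz":-5,"rx":0,"ry":-0.001,"rz":-0.001,"jaw":-1},{"tx":30,"ty":-12,"tz":-30,"rx":0,"ry":-0.001,"rz":-0.001,"jaw":-1},{"tx":30,"ty":-12,"tz":-60,"rx":0,"ry":-0.001,"rz":-0.001,"jaw":-1},{"tx":30,"ty":-12,"tz":-90,"rx":0,"ry":-0.001,"rz":-0.001,"jaw":-1},{"tx":30,"ty":-12,"tz":-105,"rx":0,"ry":-0.001,"rz":-0.001,"jaw":-1},{"tx":30,"ty":-12,"tz":-109,"rx":0,"ry":-0.001,"rz":-0.001,"jaw":-1},{"tx":30,"ty":-12,"tz":-109,"rx":0,"ry":-0.001,"rz":-0.001,"jaw":-1}]'

```text
time_s: 7.8
position: [0.6918, -0.1479, 0.142]
tool_rot: [[0.334, 0.936, -0.109], [0.891, -0.351, -0.289], [-0.309, -0.001, -0.951]]
ft_force: [-0.9, -0.3, -2.3]
grip_width: 0.0626
```

```bash
python3 - <<'E'
from h import *
S=grab("side","s7"); grab("top","t7")
# touch target: 12mm before expected contact
a=np.radians(-20.6); bx=np.array([np.sin(a),-np.cos(a),0])
delta(np.array([.692,-.149,.1414])+.038*bx,tool(-20.6,18))
E
```

```text
t 7.9 pos [ 0.6924 -0.1484  0.1434] shift mm [-13.7 -36.2  -2. ] rot [ 0.0004  0.0017 -0.0004] F [ 0.37 -0.73 -3.13] w 0.0623
```

View pics/s7.png

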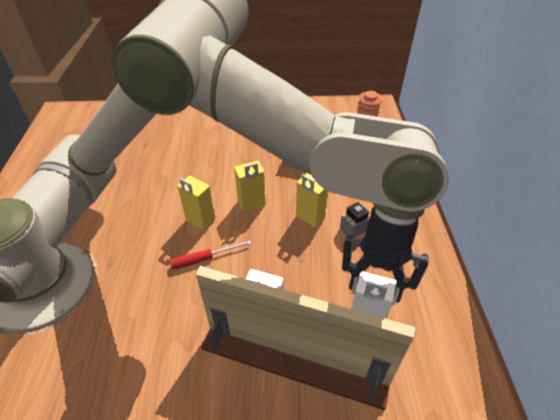

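View pics/t7.png

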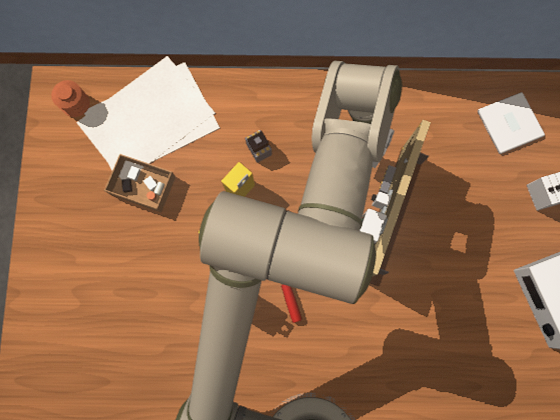

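Call:
apply_moves --plan '[{"tx":-5,"ty":-13,"tz":-1,"rx":0,"ry":0.001,"rz":0,"jaw":-1},{"tx":-10,"ty":-26,"tz":-2,"rx":0,"ry":0.001,"rz":0,"jaw":-1},{"tx":-13.7,"ty":-36.2,"tz":-2,"rx":0,"ry":0.001,"rz":0,"jaw":-1},{"tx":-13.7,"ty":-36.2,"tz":-2,"rx":0,"ry":0.001,"rz":0,"jaw":-1}]'

```text
time_s: 8.3
position: [0.6778, -0.1869, 0.1417]
tool_rot: [[0.337, 0.935, -0.109], [0.889, -0.354, -0.29], [-0.31, 0.001, -0.951]]
ft_force: [0.2, 0.4, -2.6]
grip_width: 0.0627
```

```bash
cat >> h.py <<'E'
_a=np.radians(-20.6); BY=np.array([np.cos(_a),np.sin(_a),0]); BX=np.array([np.sin(_a),-np.cos(_a),0]); F0=np.array([.5622,-.1729,0])
def st():
    s=env.observe(); p=s["position"]; r=p-F0; f=s["ft_force"]
    print("t",round(s["time_s"],2),"TCP in board: x %.2f y %.2f z %.2f mm"%(r@BX*1e3,r@BY*1e3,p[2]*1e3),"F bx %.2f by %.2f z %.2f"%(f@BX,f@BY,f[2]),"rot",rv(tool(-20.6,18)).round(4),"torque",s["wrist_torque"].round(2))
E
python3 -c "
from h import *
st()"
```

```text
t 8.3 TCP in board: x -27.54 y 113.17 z 141.74 mm F bx -0.43 by 0.04 z -2.64 rot [0.0008 0.0007 0.0023] torque [ 0.28 -0.07  0.01]
```

Call:
apply_moves --plan '[{"tx":-0.7,"ty":-1.9,"tz":0,"rx":0,"ry":0,"rz":0.002,"jaw":-1},{"tx":-1.4,"ty":-3.7,"tz":0,"rx":0,"ry":0,"rz":0.002,"jaw":-1},{"tx":-1.8,"ty":-4.7,"tz":0,"rx":0,"ry":0,"rz":0.002,"jaw":-1},{"tx":-1.8,"ty":-4.7,"tz":0,"rx":0,"ry":0,"rz":0.002,"jaw":-1}]'

```text
time_s: 8.7
position: [0.6761, -0.1915, 0.1417]
tool_rot: [[0.335, 0.936, -0.108], [0.89, -0.352, -0.29], [-0.309, 0.001, -0.951]]
ft_force: [-0.2, -0.1, -3.2]
grip_width: 0.0627
```

```bash
python3 -c "
from h import *
st()"
```

```text
t 8.7 TCP in board: x -22.66 y 113.16 z 141.72 mm F bx 0.15 by -0.19 z -3.18 rot [0.0008 0.0007 0.0001] torque [ 0.29 -0.12 -0.02]
```

Call:
apply_moves --plan '[{"tx":-0.4,"ty":-0.9,"tz":0,"rx":0,"ry":0,"rz":0,"jaw":-1},{"tx":-0.7,"ty":-1.9,"tz":0,"rx":0,"ry":0,"rz":0,"jaw":-1},{"tx":-0.7,"ty":-1.9,"tz":0,"rx":0,"ry":0,"rz":0,"jaw":-1}]'

```text
time_s: 9.0
position: [0.6754, -0.1934, 0.1417]
tool_rot: [[0.335, 0.936, -0.108], [0.89, -0.352, -0.29], [-0.31, 0.001, -0.951]]
ft_force: [-0.5, -0.1, -3.1]
grip_width: 0.0627
```

```bash
python3 -c "
from h import *
st()"
```

```text
t 9.0 TCP in board: x -20.60 y 113.16 z 141.68 mm F bx 0.33 by -0.46 z -3.06 rot [0.0008 0.0006 0.    ] torque [ 0.31 -0.05  0.04]
```

Call:
apply_moves --plan '[{"tx":-0.4,"ty":-0.9,"tz":0,"rx":0,"ry":0,"rz":0,"jaw":-1},{"tx":-0.5,"ty":-1.4,"tz":0,"rx":0,"ry":0,"rz":0,"jaw":-1},{"tx":-0.5,"ty":-1.4,"tz":0,"rx":0,"ry":0,"rz":0,"jaw":-1}]'

```text
time_s: 9.3
position: [0.6749, -0.1949, 0.1417]
tool_rot: [[0.335, 0.936, -0.108], [0.89, -0.352, -0.29], [-0.31, 0.001, -0.951]]
ft_force: [-0.2, 0.2, -2.0]
grip_width: 0.0627
```

```bash
python3 -c "
from h import *
st()"
```

```text
t 9.3 TCP in board: x -19.04 y 113.19 z 141.72 mm F bx -0.12 by -0.25 z -2.01 rot [0.0008 0.0007 0.0001] torque [ 0.29 -0.07  0.03]
```

Call:
apply_moves --plan '[{"tx":-0.2,"ty":-0.5,"tz":0,"rx":0,"ry":0,"rz":0,"jaw":-1},{"tx":-0.4,"ty":-0.9,"tz":0,"rx":0,"ry":0,"rz":0,"jaw":-1},{"tx":-0.4,"ty":-0.9,"tz":0,"rx":0,"ry":0,"rz":0,"jaw":-1}]'

```text
time_s: 9.6
position: [0.6746, -0.1956, 0.1417]
tool_rot: [[0.335, 0.936, -0.108], [0.89, -0.352, -0.29], [-0.309, 0.001, -0.951]]
ft_force: [1.1, 1.4, -3.4]
grip_width: 0.0628
```

```bash
python3 -c "
from h import *
st()"
```

```text
t 9.6 TCP in board: x -18.30 y 113.17 z 141.69 mm F bx -1.71 by 0.50 z -3.35 rot [ 0.0005  0.001  -0.0002] torque [ 0.52 -0.24  0.06]
```

Call:
apply_moves --plan '[{"tx":-0.2,"ty":-0.5,"tz":0,"rx":0,"ry":0,"rz":0,"jaw":-1},{"tx":-0.4,"ty":-0.9,"tz":0,"rx":0,"ry":0,"rz":0,"jaw":-1},{"tx":-0.4,"ty":-0.9,"tz":0,"rx":0,"ry":0,"rz":0,"jaw":-1}]'

```text
time_s: 9.9
position: [0.6746, -0.1956, 0.1417]
tool_rot: [[0.334, 0.936, -0.107], [0.891, -0.351, -0.289], [-0.308, 0.001, -0.951]]
ft_force: [2.9, 5.1, -2.5]
grip_width: 0.0624
```

```bash
python3 -c "
from h import *
st()"
```

```text
t 9.9 TCP in board: x -18.28 y 113.17 z 141.69 mm F bx -5.77 by 0.98 z -2.53 rot [-0.0006  0.0018 -0.0013] torque [ 0.89 -0.41  0.15]
```

Call:
apply_moves --plan '[{"tx":0.8,"ty":2.2,"tz":0,"rx":0,"ry":0,"rz":0,"jaw":-1},{"tx":0.8,"ty":2.2,"tz":0,"rx":0,"ry":0,"rz":0,"jaw":-1},{"tx":-0.1,"ty":2.6,"tz":0,"rx":0,"ry":0,"rz":0,"jaw":-1},{"tx":-1.1,"ty":2.9,"tz":0,"rx":0,"ry":0,"rz":0,"jaw":-1},{"tx":-2,"ty":3.3,"tz":0,"rx":0,"ry":0,"rz":0,"jaw":-1},{"tx":-2,"ty":3.3,"tz":0,"rx":0,"ry":0,"rz":0,"jaw":-1}]'

```text
time_s: 10.5
position: [0.6724, -0.1924, 0.1418]
tool_rot: [[0.334, 0.936, -0.107], [0.891, -0.351, -0.289], [-0.308, 0.001, -0.951]]
ft_force: [0.5, -0.1, -3.1]
grip_width: 0.0626
```

```bash
python3 -c "
from h import *
st()"
```

```text
t 10.5 TCP in board: x -20.55 y 110.01 z 141.76 mm F bx -0.13 by 0.50 z -3.06 rot [-0.0005  0.0017 -0.0011] torque [ 0.3  -0.15 -0.03]
```

Call:
apply_moves --plan '[{"tx":-0.7,"ty":0.3,"tz":0,"rx":0,"ry":0,"rz":0,"jaw":-1},{"tx":-1.4,"ty":0.5,"tz":0,"rx":0,"ry":0,"rz":0,"jaw":-1},{"tx":-1.9,"ty":0.7,"tz":0,"rx":0,"ry":0,"rz":0,"jaw":-1},{"tx":-1.9,"ty":0.7,"tz":0,"rx":0,"ry":0,"rz":0,"jaw":-1}]'

```text
time_s: 10.9
position: [0.6704, -0.1917, 0.1418]
tool_rot: [[0.334, 0.936, -0.107], [0.891, -0.351, -0.289], [-0.308, 0.001, -0.951]]
ft_force: [-0.0, -0.4, -3.4]
grip_width: 0.0627
```

```bash
python3 -c "
from h import *
st()"
```

```text
t 10.9 TCP in board: x -20.53 y 107.92 z 141.78 mm F bx 0.35 by 0.12 z -3.41 rot [-0.0005  0.0017 -0.0012] torque [ 0.32 -0.11 -0.  ]
```

Call:
apply_moves --plan '[{"tx":-0.7,"ty":0.3,"tz":0,"rx":0,"ry":0,"rz":0,"jaw":-1},{"tx":-1.4,"ty":0.5,"tz":0,"rx":0,"ry":0,"rz":0,"jaw":-1},{"tx":-1.4,"ty":0.5,"tz":0,"rx":0,"ry":0,"rz":0,"jaw":-1}]'

```text
time_s: 11.2
position: [0.669, -0.1911, 0.1418]
tool_rot: [[0.334, 0.936, -0.107], [0.891, -0.351, -0.289], [-0.308, 0.001, -0.951]]
ft_force: [-0.2, -0.3, -3.4]
grip_width: 0.0627
```

```bash
python3 -c "
from h import *
st()"
```

```text
t 11.2 TCP in board: x -20.53 y 106.34 z 141.80 mm F bx 0.30 by -0.07 z -3.37 rot [-0.0006  0.0016 -0.0011] torque [ 0.27 -0.07  0.01]
```

Call:
apply_moves --plan '[{"tx":-0.7,"ty":0.3,"tz":0,"rx":0,"ry":0,"rz":0,"jaw":-1},{"tx":-1.4,"ty":0.5,"tz":0,"rx":0,"ry":0,"rz":0,"jaw":-1},{"tx":-1.4,"ty":0.5,"tz":0,"rx":0,"ry":0,"rz":0,"jaw":-1}]'

```text
time_s: 11.5
position: [0.6675, -0.1906, 0.1418]
tool_rot: [[0.334, 0.936, -0.107], [0.891, -0.351, -0.289], [-0.308, 0.001, -0.951]]
ft_force: [-0.3, 0.5, -3.4]
grip_width: 0.0628
```

```bash
python3 -c "
from h import *
st()"
```

```text
t 11.5 TCP in board: x -20.51 y 104.83 z 141.83 mm F bx -0.32 by -0.46 z -3.40 rot [-0.0006  0.0017 -0.0012] torque [ 0.29 -0.16 -0.  ]
```

Call:
apply_moves --plan '[{"tx":-0.7,"ty":0.3,"tz":0,"rx":0,"ry":0,"rz":0,"jaw":-1},{"tx":-1.4,"ty":0.5,"tz":0,"rx":0,"ry":0,"rz":0,"jaw":-1},{"tx":-1.4,"ty":0.5,"tz":0,"rx":0,"ry":0,"rz":0,"jaw":-1}]'

```text
time_s: 11.8
position: [0.667, -0.1903, 0.142]
tool_rot: [[0.334, 0.937, -0.104], [0.891, -0.35, -0.29], [-0.308, 0.004, -0.951]]
ft_force: [5.8, -1.9, -4.7]
grip_width: 0.0627
```

```bash
python3 -c "
from h import *
st()"
```

```text
t 11.8 TCP in board: x -20.57 y 104.18 z 141.97 mm F bx -0.21 by 6.07 z -4.65 rot [ 0.0001  0.0041 -0.002 ] torque [ 0.18 -0.8   0.44]
```

Call:
apply_moves --plan '[{"tx":1.4,"ty":-0.5,"tz":0,"rx":0,"ry":0.001,"rz":-0.001,"jaw":-1},{"tx":4.2,"ty":7,"tz":0,"rx":0,"ry":0.001,"rz":-0.001,"jaw":-1},{"tx":4.2,"ty":7,"tz":0,"rx":0,"ry":0.001,"rz":-0.001,"jaw":-1},{"tx":-5,"ty":10.4,"tz":-1,"rx":0,"ry":0.001,"rz":-0.001,"jaw":-1},{"tx":-13,"ty":13.4,"tz":-2,"rx":0,"ry":0.001,"rz":-0.001,"jaw":-1},{"tx":-18.8,"ty":15.6,"tz":-4,"rx":0,"ry":0.001,"rz":-0.001,"jaw":-1},{"tx":-18.8,"ty":15.6,"tz":-4,"rx":0,"ry":0.001,"rz":-0.001,"jaw":-1},{"tx":-18.8,"ty":15.6,"tz":-4,"rx":0,"ry":0.001,"rz":-0.001,"jaw":-1}]'

```text
time_s: 12.6
position: [0.6483, -0.1747, 0.1381]
tool_rot: [[0.335, 0.936, -0.105], [0.891, -0.351, -0.29], [-0.308, 0.003, -0.951]]
ft_force: [0.4, 0.2, -3.8]
grip_width: 0.0629
```

```bash
python3 -c "
from h import *
st()
grab('side','s8'); grab('top','t8')"
```

```text
t 12.6 TCP in board: x -28.59 y 81.26 z 138.11 mm F bx -0.32 by 0.29 z -3.76 rot [ 0.0002  0.0034 -0.001 ] torque [ 0.29 -0.1  -0.04]
```

View pics/s8.png

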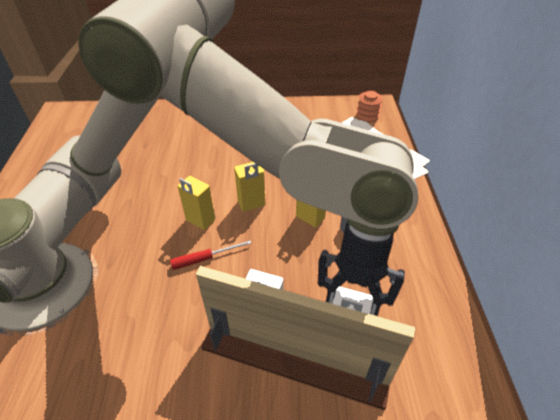

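Call:
apply_moves --plan '[{"tx":-0.7,"ty":-1.4,"tz":0,"rx":0,"ry":0.002,"rz":0,"jaw":-1},{"tx":-1.2,"ty":-2.9,"tz":0,"rx":0,"ry":0.002,"rz":0,"jaw":-1},{"tx":-1.4,"ty":-3.4,"tz":0,"rx":0,"ry":0.002,"rz":0,"jaw":-1},{"tx":-1.6,"ty":-3.9,"tz":0,"rx":0,"ry":0.002,"rz":0,"jaw":-1},{"tx":-1.6,"ty":-3.9,"tz":0,"rx":0,"ry":0.002,"rz":0,"jaw":-1}]'

```text
time_s: 13.2
position: [0.6468, -0.1789, 0.1381]
tool_rot: [[0.334, 0.936, -0.107], [0.89, -0.351, -0.29], [-0.309, 0.001, -0.951]]
ft_force: [-1.1, 0.1, -3.0]
grip_width: 0.0626
```

```bash
python3 -c "
from h import *
st()"
```

```text
t 13.2 TCP in board: x -24.19 y 81.30 z 138.06 mm F bx 0.24 by -1.04 z -2.98 rot [ 0.0003  0.0015 -0.0008] torque [ 0.3  -0.17  0.  ]
```

Call:
apply_moves --plan '[{"tx":-0.3,"ty":-0.4,"tz":0,"rx":0,"ry":0.001,"rz":0,"jaw":-1},{"tx":-0.5,"ty":-0.9,"tz":0,"rx":0,"ry":0.001,"rz":0,"jaw":-1},{"tx":-0.5,"ty":-0.9,"tz":0,"rx":0,"ry":0.001,"rz":0,"jaw":-1}]'

```text
time_s: 13.5
position: [0.6463, -0.1798, 0.1381]
tool_rot: [[0.334, 0.936, -0.108], [0.89, -0.351, -0.29], [-0.309, 0.001, -0.951]]
ft_force: [-0.1, 0.4, -3.4]
grip_width: 0.0627
```

```bash
python3 -c "
from h import *
st()"
```

```text
t 13.5 TCP in board: x -23.19 y 81.17 z 138.05 mm F bx -0.29 by -0.25 z -3.36 rot [ 0.0002  0.0005 -0.0009] torque [ 0.35 -0.14  0.  ]
```

Call:
apply_moves --plan '[{"tx":-0.2,"ty":-0.5,"tz":0,"rx":0,"ry":0,"rz":0,"jaw":-1},{"tx":-0.4,"ty":-0.9,"tz":0,"rx":0,"ry":0,"rz":0,"jaw":-1},{"tx":-0.4,"ty":-0.9,"tz":0,"rx":0,"ry":0,"rz":0,"jaw":-1}]'

```text
time_s: 13.8
position: [0.6461, -0.1806, 0.1382]
tool_rot: [[0.334, 0.936, -0.107], [0.891, -0.351, -0.29], [-0.309, 0.001, -0.951]]
ft_force: [1.5, 1.5, -1.3]
grip_width: 0.063
```

```bash
python3 -c "
from h import *
st()"
```

```text
t 13.8 TCP in board: x -22.29 y 81.25 z 138.22 mm F bx -1.97 by 0.88 z -1.33 rot [ 0.0003  0.0011 -0.001 ] torque [ 0.4  -0.23  0.08]
```

Call:
apply_moves --plan '[{"tx":0.1,"ty":-0.1,"tz":0.4,"rx":0,"ry":0,"rz":0,"jaw":-1},{"tx":0.1,"ty":-0.1,"tz":0.8,"rx":0,"ry":0,"rz":0,"jaw":-1},{"tx":0.1,"ty":-0.1,"tz":0.8,"rx":0,"ry":0,"rz":0,"jaw":-1}]'

```text
time_s: 14.1
position: [0.6461, -0.1808, 0.139]
tool_rot: [[0.334, 0.936, -0.108], [0.89, -0.351, -0.29], [-0.309, 0.001, -0.951]]
ft_force: [0.8, 0.7, -3.0]
grip_width: 0.0627
```

```bash
python3 -c "
from h import *
st()"
```

```text
t 14.1 TCP in board: x -22.10 y 81.35 z 139.00 mm F bx -0.89 by 0.52 z -3.01 rot [ 0.0003  0.0009 -0.0009] torque [ 0.28 -0.07 -0.02]
```

Contact eased. Pushing in a little more.

Call:
apply_moves --plan '[{"tx":-0.1,"ty":-0.4,"tz":0,"rx":0,"ry":0,"rz":0,"jaw":-1},{"tx":-0.3,"ty":-0.9,"tz":0,"rx":0,"ry":0,"rz":0,"jaw":-1},{"tx":-0.3,"ty":-0.9,"tz":0,"rx":0,"ry":0,"rz":0,"jaw":-1}]'

```text
time_s: 14.4
position: [0.6458, -0.1819, 0.1391]
tool_rot: [[0.334, 0.936, -0.108], [0.89, -0.351, -0.29], [-0.309, 0.001, -0.951]]
ft_force: [1.3, -0.2, -2.4]
grip_width: 0.063
```

```bash
python3 -c "
from h import *
st()"
```

```text
t 14.4 TCP in board: x -21.03 y 81.42 z 139.07 mm F bx -0.25 by 1.25 z -2.39 rot [ 0.0005  0.001  -0.0008] torque [ 0.3  -0.18  0.01]
```

Call:
apply_moves --plan '[{"tx":0.1,"ty":-0.5,"tz":0.4,"rx":0,"ry":0,"rz":0,"jaw":-1},{"tx":-0.1,"ty":-1,"tz":0.4,"rx":0,"ry":0,"rz":0,"jaw":-1},{"tx":-0.1,"ty":-1,"tz":0.4,"rx":0,"ry":0,"rz":0,"jaw":-1}]'

```text
time_s: 14.7
position: [0.6456, -0.183, 0.1394]
tool_rot: [[0.334, 0.936, -0.108], [0.89, -0.351, -0.29], [-0.309, 0.001, -0.951]]
ft_force: [0.5, -0.6, -3.0]
grip_width: 0.0628
```

```bash
python3 -c "
from h import *
st()"
```

```text
t 14.7 TCP in board: x -19.93 y 81.64 z 139.45 mm F bx 0.39 by 0.69 z -3.03 rot [ 0.0005  0.0008 -0.0006] torque [ 0.25 -0.1   0.01]
```

Nearly home; last 1.6 mm to the board.

Call:
apply_moves --plan '[{"tx":-0.1,"ty":-0.6,"tz":0,"rx":0,"ry":0,"rz":0,"jaw":-1},{"tx":-0.3,"ty":-1.2,"tz":0,"rx":0,"ry":0,"rz":0,"jaw":-1},{"tx":-0.5,"ty":-1.7,"tz":0,"rx":0,"ry":0,"rz":0,"jaw":-1},{"tx":-0.5,"ty":-1.7,"tz":0,"rx":0,"ry":0,"rz":0,"jaw":-1}]'

```text
time_s: 15.1
position: [0.6451, -0.1846, 0.1394]
tool_rot: [[0.334, 0.936, -0.108], [0.89, -0.351, -0.29], [-0.309, 0.001, -0.951]]
ft_force: [-0.9, 0.5, -2.3]
grip_width: 0.0627
```

```bash
python3 -c "
from h import *
st()"
```

```text
t 15.1 TCP in board: x -18.24 y 81.75 z 139.40 mm F bx -0.11 by -1.01 z -2.31 rot [ 0.0003  0.0009 -0.0007] torque [ 0.35 -0.15 -0.01]
```

Call:
apply_moves --plan '[{"tx":-0.2,"ty":-0.5,"tz":0,"rx":0,"ry":0,"rz":0,"jaw":-1},{"tx":-0.3,"ty":-0.8,"tz":0,"rx":0,"ry":0,"rz":0,"jaw":-1},{"tx":-0.3,"ty":-0.8,"tz":0,"rx":0,"ry":0,"rz":0,"jaw":-1}]'

```text
time_s: 15.4
position: [0.6451, -0.1846, 0.1394]
tool_rot: [[0.334, 0.937, -0.107], [0.891, -0.35, -0.289], [-0.308, 0.001, -0.951]]
ft_force: [2.6, 5.6, -2.1]
grip_width: 0.0624
```

```bash
python3 -c "
from h import *
st()"
```

```text
t 15.4 TCP in board: x -18.19 y 81.74 z 139.41 mm F bx -6.12 by 0.50 z -2.13 rot [-0.0007  0.0014 -0.0015] torque [ 0.88 -0.35  0.14]
```

Call:
apply_moves --plan '[{"tx":-0.1,"ty":-0.4,"tz":-1,"rx":0,"ry":0,"rz":0,"jaw":-1},{"tx":-0.1,"ty":-0.4,"tz":-2,"rx":0,"ry":0,"rz":0,"jaw":-1},{"tx":-0.1,"ty":-0.4,"tz":-3,"rx":0,"ry":0,"rz":0,"jaw":-1},{"tx":-0.1,"ty":-0.4,"tz":-3.5,"rx":0,"ry":0,"rz":0,"jaw":-1},{"tx":-0.1,"ty":-0.4,"tz":-4,"rx":0,"ry":0,"rz":0,"jaw":-1},{"tx":-0.1,"ty":-0.4,"tz":-4,"rx":0,"ry":0,"rz":0,"jaw":-1}]'

```text
time_s: 16.0
position: [0.6455, -0.1848, 0.1361]
tool_rot: [[0.334, 0.937, -0.105], [0.891, -0.35, -0.289], [-0.308, 0.003, -0.951]]
ft_force: [2.4, 5.9, 0.9]
grip_width: 0.0627
```

```bash
python3 -c "
from h import *
st()"
```

```text
t 16.0 TCP in board: x -18.16 y 82.19 z 136.09 mm F bx -6.33 by 0.15 z 0.88 rot [-0.0003  0.0032 -0.0021] torque [ 0.64 -0.25  0.16]
```

Call:
apply_moves --plan '[{"tx":-0.2,"ty":-0.5,"tz":-1,"rx":0,"ry":0,"rz":0,"jaw":-1},{"tx":-0.2,"ty":-0.5,"tz":-2,"rx":0,"ry":0,"rz":0,"jaw":-1},{"tx":-0.2,"ty":-0.5,"tz":-3,"rx":0,"ry":0,"rz":0,"jaw":-1},{"tx":-0.2,"ty":-0.5,"tz":-4,"rx":0,"ry":0,"rz":0,"jaw":-1},{"tx":-0.2,"ty":-0.5,"tz":-4,"rx":0,"ry":0,"rz":0,"jaw":-1}]'

```text
time_s: 16.5
position: [0.6462, -0.1851, 0.1338]
tool_rot: [[0.334, 0.937, -0.102], [0.891, -0.349, -0.29], [-0.308, 0.006, -0.952]]
ft_force: [1.8, 5.9, 6.1]
grip_width: 0.0632
```

```bash
python3 -c "
from h import *
st()"
```

```text
t 16.5 TCP in board: x -18.17 y 82.92 z 133.81 mm F bx -6.14 by -0.43 z 6.09 rot [ 0.0009  0.0066 -0.0031] torque [ 0.58 -0.27  0.22]
```

Call:
apply_moves --plan '[{"tx":-0.5,"ty":-0.3,"tz":-2,"rx":0.001,"ry":0.004,"rz":-0.003,"jaw":-1},{"tx":-0.8,"ty":-0.2,"tz":-3,"rx":0.001,"ry":0.007,"rz":-0.003,"jaw":-1},{"tx":-0.8,"ty":-0.2,"tz":-4,"rx":0.001,"ry":0.007,"rz":-0.003,"jaw":-1},{"tx":-0.8,"ty":-0.2,"tz":-5,"rx":0.001,"ry":0.007,"rz":-0.003,"jaw":-1},{"tx":-0.8,"ty":-0.2,"tz":-5,"rx":0.001,"ry":0.007,"rz":-0.003,"jaw":-1}]'

```text
time_s: 17.0
position: [0.6466, -0.1853, 0.1317]
tool_rot: [[0.335, 0.936, -0.104], [0.89, -0.351, -0.291], [-0.309, 0.005, -0.951]]
ft_force: [-0.8, 6.0, 10.6]
grip_width: 0.0627
```

```bash
python3 -c "
from h import *
st()"
```

```text
t 17.0 TCP in board: x -18.15 y 83.38 z 131.70 mm F bx -5.35 by -2.88 z 10.58 rot [ 0.0021  0.0047 -0.0013] torque [ 0.51 -0.17  0.39]
```

Call:
apply_moves --plan '[{"tx":-1.2,"ty":0,"tz":-2.5,"rx":0.002,"ry":0.005,"rz":0,"jaw":-1},{"tx":-2,"ty":0.3,"tz":-3,"rx":0.002,"ry":0.005,"rz":0,"jaw":-1},{"tx":-2.5,"ty":0.4,"tz":-3,"rx":0.002,"ry":0.005,"rz":0,"jaw":-1},{"tx":-2.5,"ty":0.4,"tz":-3,"rx":0.002,"ry":0.005,"rz":0,"jaw":-1}]'

```text
time_s: 17.4
position: [0.6465, -0.1852, 0.1315]
tool_rot: [[0.334, 0.937, -0.1], [0.89, -0.349, -0.292], [-0.309, 0.008, -0.951]]
ft_force: [7.9, 4.1, 8.5]
grip_width: 0.0627
```

```bash
python3 -c "
from h import *
st()"
```

```text
t 17.4 TCP in board: x -18.11 y 83.26 z 131.50 mm F bx -6.65 by 5.89 z 8.54 rot [ 0.0029  0.0078 -0.0031] torque [ 0.31 -1.    0.63]
```

```bash
python3 - <<'E'
from h import *
S=grab("side","s9"); zoom(S,290,200,440,350,5,"zs9")
T=grab("top","t9"); zoom(T,350,100,450,250,4,"zt9")
st()
E
```

```text
t 17.5 TCP in board: x -18.10 y 83.26 z 131.56 mm F bx -6.63 by 5.58 z 8.86 rot [ 0.003   0.0078 -0.0031] torque [ 0.34 -1.    0.53]
```

View pics/zs9.png

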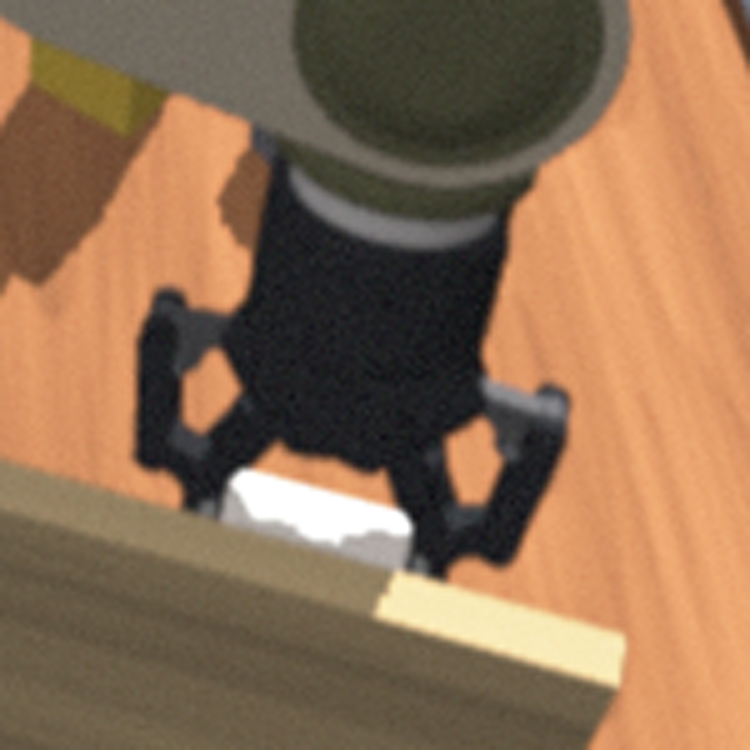

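View pics/zt9.png

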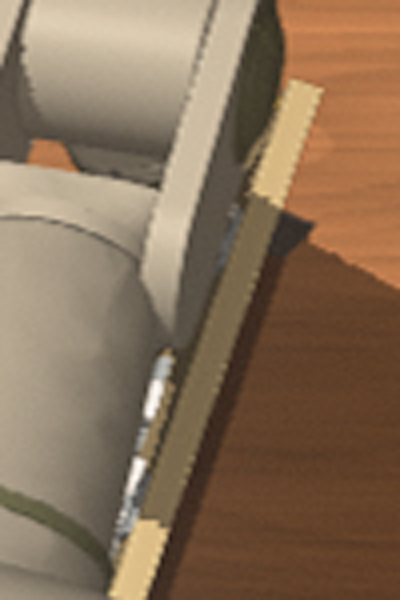

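Call:
apply_moves --plan '[{"tx":-1,"ty":0,"tz":-3,"rx":0.003,"ry":0.008,"rz":-0.003,"jaw":-1},{"tx":-1,"ty":0,"tz":-4,"rx":0.003,"ry":0.008,"rz":-0.003,"jaw":-1},{"tx":-1,"ty":0,"tz":-4.5,"rx":0.003,"ry":0.008,"rz":-0.003,"jaw":-1},{"tx":-1,"ty":0,"tz":-5,"rx":0.003,"ry":0.008,"rz":-0.003,"jaw":-1}]'

```text
time_s: 17.9
position: [0.6468, -0.1853, 0.1302]
tool_rot: [[0.335, 0.936, -0.103], [0.89, -0.351, -0.292], [-0.31, 0.006, -0.951]]
ft_force: [-1.2, 7.3, 14.5]
grip_width: 0.0629
```

```bash
python3 -c "
from h import *
st()"
```

```text
t 17.9 TCP in board: x -18.14 y 83.61 z 130.20 mm F bx -6.39 by -3.71 z 14.54 rot [ 0.0028  0.0057 -0.0012] torque [0.48 0.13 0.26]
```

Call:
apply_moves --plan '[{"tx":-1.5,"ty":0.1,"tz":-4,"rx":0.003,"ry":0.005,"rz":-0.001,"jaw":-1},{"tx":-1.6,"ty":0.1,"tz":-5,"rx":0.003,"ry":0.005,"rz":-0.001,"jaw":-1},{"tx":-1.6,"ty":0.1,"tz":-5.5,"rx":0.003,"ry":0.005,"rz":-0.001,"jaw":-1}]'

```text
time_s: 18.2
position: [0.6469, -0.1854, 0.1286]
tool_rot: [[0.335, 0.937, -0.101], [0.89, -0.35, -0.292], [-0.309, 0.008, -0.951]]
ft_force: [0.4, 7.2, 16.5]
grip_width: 0.0629
```

```bash
python3 -c "
from h import *
st()"
```

```text
t 18.2 TCP in board: x -18.13 y 83.64 z 128.64 mm F bx -6.86 by -2.17 z 16.48 rot [ 0.003   0.0075 -0.0016] torque [0.39 0.03 0.39]
```

Call:
apply_moves --plan '[{"tx":-1.7,"ty":0.1,"tz":-4.5,"rx":0.003,"ry":0.007,"rz":-0.001,"jaw":-1},{"tx":-1.8,"ty":0.2,"tz":-5,"rx":0.003,"ry":0.007,"rz":-0.001,"jaw":-1},{"tx":-1.8,"ty":0.2,"tz":-5.5,"rx":0.003,"ry":0.007,"rz":-0.001,"jaw":-1}]'

```text
time_s: 18.5
position: [0.6469, -0.1854, 0.1282]
tool_rot: [[0.336, 0.937, -0.1], [0.89, -0.35, -0.293], [-0.31, 0.009, -0.951]]
ft_force: [-1.4, 7.8, 21.7]
grip_width: 0.063
```

```bash
python3 -c "
from h import *
st()"
```

```text
t 18.5 TCP in board: x -18.09 y 83.71 z 128.19 mm F bx -6.84 by -4.02 z 21.75 rot [ 0.0041  0.0085 -0.002 ] torque [0.29 0.3  0.22]
```

Call:
apply_moves --plan '[{"tx":-2.2,"ty":0.3,"tz":-5.5,"rx":0.004,"ry":0.008,"rz":-0.002,"jaw":-1},{"tx":-2.4,"ty":0.4,"tz":-6.3,"rx":0.004,"ry":0.008,"rz":-0.002,"jaw":-1},{"tx":-2.4,"ty":0.4,"tz":-6.3,"rx":0.004,"ry":0.008,"rz":-0.002,"jaw":-1}]'

```text
time_s: 18.8
position: [0.647, -0.1854, 0.1279]
tool_rot: [[0.336, 0.937, -0.098], [0.889, -0.35, -0.294], [-0.31, 0.012, -0.951]]
ft_force: [0.9, 7.6, 25.2]
grip_width: 0.0626
```

```bash
python3 -c "
from h import *
st()"
```

```text
t 18.8 TCP in board: x -18.10 y 83.78 z 127.87 mm F bx -7.44 by -1.82 z 25.24 rot [ 0.0051  0.0108 -0.0018] torque [0.26 0.22 0.36]
```

Call:
apply_moves --plan '[{"tx":0,"ty":0,"tz":-2,"rx":0,"ry":0.004,"rz":0,"jaw":-1},{"tx":0,"ty":0,"tz":0,"rx":0,"ry":0.002,"rz":0,"jaw":-1},{"tx":0,"ty":0,"tz":0,"rx":0,"ry":0.002,"rz":0,"jaw":-1}]' --grip_force 60

```text
time_s: 19.1
position: [0.647, -0.1854, 0.1282]
tool_rot: [[0.336, 0.937, -0.1], [0.889, -0.35, -0.294], [-0.311, 0.01, -0.951]]
ft_force: [-0.7, 3.2, 2.4]
grip_width: 0.0628
```

```bash
python3 -c "
from h import *
st()"
```

```text
t 19.1 TCP in board: x -18.11 y 83.73 z 128.18 mm F bx -2.72 by -1.76 z 2.39 rot [ 0.0051  0.009  -0.0019] torque [0.73 0.02 0.13]
```

Call:
apply_moves --plan '[{"tx":0,"ty":0,"tz":0,"rx":0,"ry":0,"rz":0,"jaw":0.6},{"tx":0,"ty":0,"tz":0,"rx":0,"ry":0,"rz":0,"jaw":0.7},{"tx":0,"ty":0,"tz":0,"rx":0,"ry":0,"rz":0,"jaw":0.8},{"tx":0,"ty":0,"tz":0,"rx":0,"ry":0,"rz":0,"jaw":0.8}]'

```text
time_s: 19.5
position: [0.6469, -0.1857, 0.1282]
tool_rot: [[0.336, 0.937, -0.1], [0.889, -0.35, -0.295], [-0.311, 0.01, -0.95]]
ft_force: [0.4, -0.8, -0.6]
grip_width: 0.0769
```

```bash
python3 - <<'E'
from h import *
st(); print(env.observe()["grip_width"])
S=grab("side"); zoom(S,290,200,440,350,5,"zs10")
E
```

```text
t 19.5 TCP in board: x -17.85 y 83.83 z 128.19 mm F bx 0.56 by 0.64 z -0.60 rot [ 0.0054  0.009  -0.0016] torque [ 0.18 -0.03 -0.01]
0.07691312859328643
```

View pics/zs10.png

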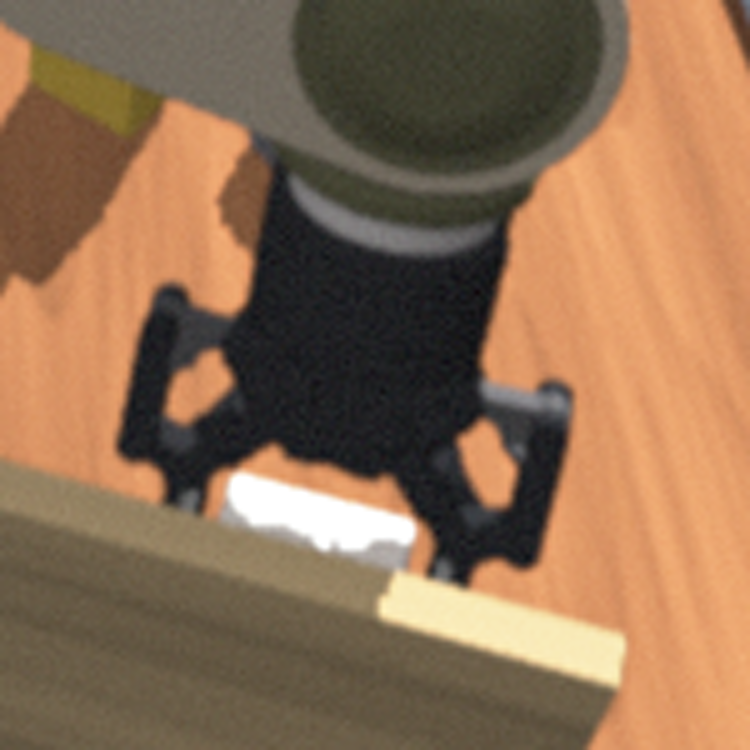

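Call:
apply_moves --plan '[{"tx":1.1,"ty":2.9,"tz":9.5,"rx":0,"ry":0,"rz":0,"jaw":0.8},{"tx":3.3,"ty":8.7,"tz":28.5,"rx":0,"ry":0,"rz":0,"jaw":0.8},{"tx":6.5,"ty":17.4,"tz":57,"rx":0,"ry":0,"rz":0,"jaw":0.8},{"tx":10.9,"ty":28.9,"tz":95,"rx":0,"ry":0,"rz":0,"jaw":0.8},{"tx":16,"ty":43,"tz":143,"rx":0,"ry":0,"rz":0,"jaw":0.8},{"tx":16,"ty":80,"tz":170,"rx":0,"ry":0,"rz":0,"jaw":0.8},{"tx":10,"ty":125,"tz":180,"rx":0,"ry":0,"rz":0,"jaw":0.8},{"tx":-10,"ty":170,"tz":180,"rx":0,"ry":0,"rz":0,"jaw":0.8},{"tx":-40,"ty":205,"tz":180,"rx":0,"ry":0,"rz":0,"jaw":0.8},{"tx":-70,"ty":240,"tz":180,"rx":0,"ry":0,"rz":0,"jaw":0.8},{"tx":-100,"ty":275,"tz":180,"rx":0,"ry":0,"rz":0,"jaw":0.8},{"tx":-130,"ty":310,"tz":180,"rx":0,"ry":0,"rz":0,"jaw":0.8}]'

```text
time_s: 20.75
position: [0.5154, 0.1258, 0.3091]
tool_rot: [[0.336, 0.937, -0.099], [0.889, -0.35, -0.294], [-0.31, 0.011, -0.951]]
ft_force: [1.3, 0.2, -0.1]
grip_width: 0.0769
```

```bash
python3 - <<'E'
from h import *
st()
S=grab("side","s11"); zoom(S,190,220,420,370,3.4,"zs11")
T=grab("top","t11"); zoom(T,340,110,440,290,3.3,"zt11")
E
```

```text
t 20.75 TCP in board: x -263.11 y -148.89 z 309.10 mm F bx -0.60 by 1.16 z -0.12 rot [ 0.0051  0.0102 -0.0017] torque [ 0.15 -0.13  0.02]
```

View pics/s11.png

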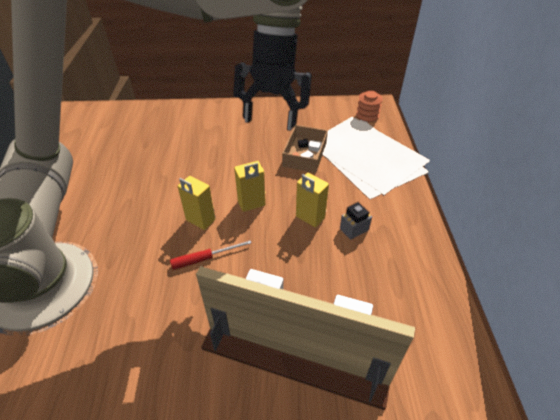

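View pics/zs11.png

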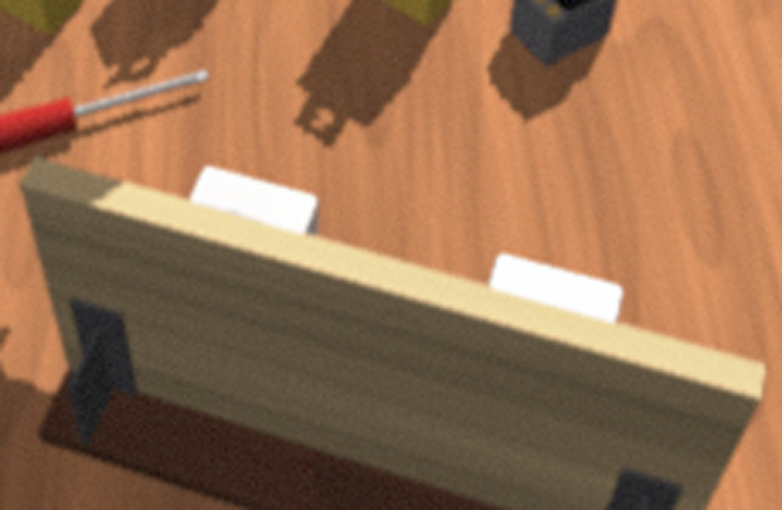

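View pics/zt11.png

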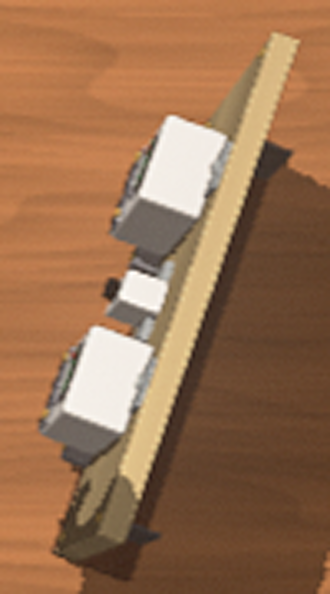

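```bash
python3 - <<'E'
from h import *
S=grab("side");T=grab("top")
a=cv2.imread("pics/s11.png")[:,:,::-1].astype(int); b=S["image"].astype(int)
print("diff at meter",np.abs(a-b)[290:320,325:380].max(), np.abs(a-b)[290:320,325:380].mean())
# triangulate front top-left/right corners of newly hung case: side zoom(190,220,3.4): (500,255),(622,287); top zoom(340,110,3.3): (115,190)? 
def tri(u,v):
    o1,d1=ray(S,u);o2,d2=ray(T,v); A=np.c_[d1,-d2]; t=np.linalg.lstsq(A,o2-o1,rcond=None)[0]
    p,q=o1+t[0]*d1,o2+t[1]*d2; return (p+q)/2,np.linalg.norm(p-q)
for nm,u,v in(("new front -y corner",(500,255),(145,197)),("new front +y",(622,287),(173,115)),("hung front -y",(207,167),(63,405)),("hung front +y",(317,198),(95,327))):
    p,e=tri((190+u[0]/3.4,220+u[1]/3.4),(340+v[0]/3.3,110+v[1]/3.3)); r=p-F0
    print(nm,"board x %.1f y %.1f z %.1f"%(r@BX*1e3,r@BY*1e3,p[2]*1e3),"gap",round(e*1e3,1))
E
```

```text
diff at meter 10 1.4632323232323232
new front -y corner board x -39.5 y 52.4 z 167.1 gap 0.2
new front +y board x -40.6 y 114.0 z 167.8 gap 0.8
hung front -y board x -42.6 y -104.6 z 169.2 gap 4.0
hung front +y board x -41.5 y -45.3 z 168.7 gap 0.2
```

```bash
python3 -c "
from rig import env
print(env.close_job())"
```

```text
the job is handed in; nothing more can be done
None
```

The loose meter is hung on the free screw (the station on the board's +y side), released, and the job is handed in. No verdict is reported.

- **Finding the screw:** I gripped the meter by its sides with an 18° tilt. I touched the board beside the station to find its face, then nudged the lug's edge sideways against the screw head. I then eased the hole on with about 2 N of contact. The sideways touch put the screw about 1–2 mm to one side of where the slot later settled. The hole's play absorbed that.
- **Step 1, hole over the screw:** with the hole on the screw, the gripper stopped within 0.1 mm of where it had stopped against the bare board, and about 6 N of push moved it no further in.
- **Step 2, pull down:** the meter came down 11.2–11.5 mm and met a firm stop. By then the pull was 25–29 N, above the 8–16 N expected from the sprung head and below the 45 N limit. The lug heights measured at insertion and at the stop agree to about 1 mm on the screw's height (about 187 mm up).
- **After letting go:**
  - The meter hung level within about 1° and flat on the board as far as the camera shows, and two pictures taken in succession showed no movement.
  - The camera put the case top at about 167.4 mm, where the arm's reading gives 165.8 mm. That is within the 2 mm calibration.
  - The hung meter, screwdriver, contactor and parts box looked undisturbed, and the arm was clear of everything.
- **Time:** about 21 s of the 67 s.

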